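# Load the chamfer grinder through its sprung guard hatch

## Robot

A 6-joint arm with a two-finger parallel gripper is mounted at the origin on the work surface. World frame = base frame: x ahead of the robot, y to its left, z up, the work surface at z = 0. Lengths are in mm, angles in degrees, forces in N, time in s.
With the tool pointing down it reaches from about 300 to 850 mm from the base axis. Payload 4.2 kg.
Tool frame: the origin (TCP) lies midway between the tips of the shut fingers; the grasp point (between the pads) lies 19 mm behind it; z points along the fingers, x is the direction in which the jaws open and shut, and the axes are right-handed (so a half turn about z gives the same grasp; the last joint's range is limited). The gripper opens to 91 mm and grips with 3 to 60 N. Pads are 32 mm wide; open, the fingers measure 118 mm over their backs; the gripper's body (76 mm by 178 mm) begins 60 mm behind the grasp point.
Start: joints at [65.374, 18.312, 89.639, -0, 72.044, -1.146], TCP at [229.099, 527.406, 213.976] pointing down, gripper open.
Joint ranges: [-177.97, 177.97], [-48.28, 115.42], [12.27, 149.76], [-77.06, 257.06], [2.81, 150.46], [-146.56, 146.56]. Speed limits (degrees/s): [147.25, 147.25, 180, 180, 180, 180].

## Interface

Orientations are given as [roll, pitch, yaw] about the fixed x, y, z axes, in that order (R = Rz(yaw) Ry(pitch) Rx(roll)).
In Python, from workcell import monitor, vision, job, models gives the robot as it stands.
- The arm moves only by the shell command python3 -m creep 'ROWS' [FORCE]. ROWS is text: rows parted by semicolons, each of 7 numbers parted by spaces: the shift along the world's x, y, z in cm, then the turn, a rotation vector about the world's x, y, z in rad, then the gripper's target within -1 to 1 (shut at 1, half-way at 0, fully open at -1). In form: tx ty tz ax ay az hand; .... A call has 1 to 12 rows; each row shifts and turns the pose as measured when the row begins; what a row does not reach is not made up. A row lasts 1/12 s, in which the tool goes at most 41.7 mm and 7.16 degrees, less where a joint would pass 70% of its speed; a pose out of reach is approached as far as the arm can. A call is refused whole if a number of a shift passes 4.17 or a number of a turn 0.125, either way. A call with a gripper value outside its range is refused whole. The fingers move at their own pace and stop on an object; FORCE is the grip in N (left out, the last holds). Time passes only in rows, so rows that do not move let the fingers close. It gives the time, the measured TCP pose, the force and the opening at its end, in the units of the state.
- monitor.state(): the state, without advancing time (a new reading comes with each control period).
- vision.grab_frame(name): name is "scene" or "top" or "wrist"; returns a dict with "img" (420x560x3 uint8, red, green, blue), "mtx" (3x3 intrinsics, pixels), "view" (4x4, takes a point from world to camera coordinates). Camera axes: x right, y down, z forward; pixel columns grow to the right and rows downward; lengths in mm; the calibration is good to about 2 mm. The wrist camera is an equidistant fisheye: a pixel r from the principal point sees the ray r / f radians off the axis. A picture is of the moment at which its call begins. There is no depth.
- job.job_done(): hands the job in, once; it reports no verdict.
Trained networks look in the newest picture that a camera, given by its name, has taken for a name from the list of things; names that differ only in an ending like _2 or _b are one class to them, and where a whole thing is asked for, a point or a joint stands for the part that bears it (a point fixed in the world has none). Each returns a list of dicts, best first, with "confidence" (0 to 1); they miss things now and then, are a little off and sometimes report something else, mostly with a low value. They report only what shows in the picture. A call takes as long as a camera call. They do not tell look-alikes from the thing itself.
- models.search_frame(camera, query): "rect" ([left, top, right, bottom] in pixels, round what is visible of it).
- models.mark_of(camera, query): "at" ([column, row] in pixels: a listed point, or the origin of a listed thing).
The state is a dict: "time_s": time; "qpos": joint angles; "qvel": joint speeds; "effort": joint torques, N m; "ee_pos": TCP position; "ee_rot": TCP orientation; "force": force on the tool from outside, world axes, zero at the start; "torque": the same for the moment, N m; "gripper_width": finger opening in mm.
Only numpy, scipy, OpenCV 4.12 (cv2) and the standard library are available. Lean on these libraries where they do the work, as an engineer would, in place of code of your own. Each camera call takes 0.05 s, during which the arm holds its last target.

## Task

Load every tool blank lying on the bench into the chamfer grinder's carriage: push it down through the two sprung flaps of the guard hatch into a bay of its own, flat on the supports with the round nose towards the grinding wheel at the back, sliding the carriage along its rods by the upright post to bring an empty bay under the hatch, and let the flaps swing shut again. When all are loaded, push the carriage to the robot's left into its last station, the work position in front of the wheel at the end of its travel, and then, one at a time, press clamp, dust extraction and cycle start on the console (the large, the middle-sized, then the small button). Leave the bottle, can, cup and caliper where they are.

Things in the scene. Friction and masses are not known exactly. Their poses are not given: they have to be found in the camera images.
- blank1: bare aluminium tool blank, 120 mm long, 0.17 kg: square shank 25 x 25 x 85 mm, then a round nose 18 mm thick, 35 mm long. Origin at mid-length on its centre line (12.5 mm above what it lies on); x axis along it to the nose. Grip it across the shank 16 mm behind the origin, where bays leave room for fingers. Starts flat on the bench at the robot's right; 2 or 3 are present, an absent one reads None
- nose1 (a point): centre of the nose's end face of blank1, 60 mm ahead of its origin
- blank2: bare aluminium tool blank, 120 mm long, 0.17 kg: square shank 25 x 25 x 85 mm, then a round nose 18 mm thick, 35 mm long. Origin at mid-length on its centre line (12.5 mm above what it lies on); x axis along it to the nose. Grip it across the shank 16 mm behind the origin, where bays leave room for fingers. Starts flat on the bench at the robot's right; 2 or 3 are present, an absent one reads None
- nose2 (a point): centre of the nose's end face of blank2, 60 mm ahead of its origin
- blank3: bare aluminium tool blank, 120 mm long, 0.17 kg: square shank 25 x 25 x 85 mm, then a round nose 18 mm thick, 35 mm long. Origin at mid-length on its centre line (12.5 mm above what it lies on); x axis along it to the nose. Grip it across the shank 16 mm behind the origin, where bays leave room for fingers. Starts flat on the bench at the robot's right; 2 or 3 are present, an absent one reads None
- nose3 (a point): centre of the nose's end face of blank3, 60 mm ahead of its origin
- hatch (a point): middle of the loading hatch, in the flat top (116 mm over the bench) of the clear guard hood over the carriage. x: level, away from the robot to the grinding wheel; y: left; z up. Hatch 180 mm long in x, 84 mm wide in y, closed by two clear leaves with black edges that meet in the middle. Hood reaches 100 mm before and behind this point, 160 mm right, 215 mm left; only the hatch gives access
- flap_left (a joint): left leaf of the hatch (rad): 0 shut, up to 1.48 pressed down. 176 x 38 mm, hinged on the hatch's left (+y) long edge; its spring holds against a blank laid on it and needs about 3 N at the free edge to start, 4 N wide open. It rides on the blank and the fingers' backs and springs shut as the hand is drawn up; it shuts clear above a seated blank, whose top is 35 mm below the hood top
- flap_right (a joint): right leaf of the hatch (rad): 0 shut, up to 1.48 pressed down. 176 x 38 mm, hinged on the hatch's right (-y) long edge; its spring holds against a blank laid on it and needs about 3 N at the free edge to start, 4 N wide open. It rides on the blank and the fingers' backs and springs shut as the hand is drawn up; it shuts clear above a seated blank, whose top is 35 mm below the hood top
- carrier (a joint): travel of the carriage on its two guide rods (m): 0 at the right end, grows to the left. Spring detents at 0 (bay1 under the hatch), 0.056 (bay2 under it), 0.112 (bay3 under it) and 0.168 (work station, the last; end stop 2 mm on). Elsewhere it stays where it is left: about 2 N slide it, 5 N take it into or out of a detent, which draws it in from 4 mm away. May start anywhere
- bay1 (a point): bay 1 of 3 (leftmost), pitch 56 mm: where a seated blank's centre lies; axes as the hatch's. 12.5 mm below are two supports, at x -48 and +16 mm, 12 mm wide; on each, round-topped pins of 8 mm stand 18 mm high either side of the blank, 33 mm clear between. From x -44 to +12 mm no pins: room for fingers. End stops at x -68 and +68 mm, 10 mm higher than the supports
- bay2 (a point): bay 2 of 3 (middle), pitch 56 mm: where a seated blank's centre lies; axes as the hatch's. 12.5 mm below are two supports, at x -48 and +16 mm, 12 mm wide; on each, round-topped pins of 8 mm stand 18 mm high either side of the blank, 33 mm clear between. From x -44 to +12 mm no pins: room for fingers. End stops at x -68 and +68 mm, 10 mm higher than the supports
- bay3 (a point): bay 3 of 3 (rightmost), pitch 56 mm: where a seated blank's centre lies; axes as the hatch's. 12.5 mm below are two supports, at x -48 and +16 mm, 12 mm wide; on each, round-topped pins of 8 mm stand 18 mm high either side of the blank, 33 mm clear between. From x -44 to +12 mm no pins: room for fingers. End stops at x -68 and +68 mm, 10 mm higher than the supports
- grip_post (a point): centre of the top of the carriage's upright black post, 22 mm thick, 58 mm tall (top 102 mm over the bench), on the robot's side of the hood and 39 mm clear of its front window; grip or push it to slide the carriage
- clamp (a joint): travel of the black button for clamp: the large button (38 mm), nearest the robot (m): 0 up, 0.006 fully down, springs back; about 5 N fully down
- clamp_top (a point): centre of the top of the button for clamp: the large button (38 mm), nearest the robot; its top is about 84 mm over the bench. Grey console, 230 x 85 mm and 61 mm high, on the robot's left; three buttons in a row about 70 mm apart, each in a steel ring
- extract (a joint): travel of the black button for dust extraction: the middle-sized button (28 mm), in the middle (m): 0 up, 0.006 fully down, springs back; about 5 N fully down
- extract_top (a point): centre of the top of the button for dust extraction: the middle-sized button (28 mm), in the middle; its top is about 84 mm over the bench. Grey console, 230 x 85 mm and 61 mm high, on the robot's left; three buttons in a row about 70 mm apart, each in a steel ring
- start (a joint): travel of the black button for cycle start: the small button (20 mm), farthest from the robot (m): 0 up, 0.006 fully down, springs back; about 5 N fully down
- start_top (a point): centre of the top of the button for cycle start: the small button (20 mm), farthest from the robot; its top is about 84 mm over the bench. Grey console, 230 x 85 mm and 61 mm high, on the robot's left; three buttons in a row about 70 mm apart, each in a steel ring
- oil_bottle: bystander, to be left alone: white bottle, 60 x 150 mm
- can: bystander, to be left alone: bare metal can, 68 x 90 mm
- caliper: bystander, to be left alone: caliper, 200 mm
- cup: bystander, to be left alone: steel cup, 70 x 85 mm
There are look-alikes about, which are no part of the job. Leave any blue look-alike of the blank2 alone.

How it is judged (in metres and radians):
On the way, in this order (a step that is already met when the one before it is completed fails the run):
1. every blank lies in a bay of its own on the carriage, nose to the back, and both flaps are shut (x of blank1 in the frame of bay2 between -0.015 and 0.015 m and y of blank1 in the frame of bay2 between -0.068 and 0.068 m and z of blank1 in the frame of bay2 between -0.007 and 0.007 m and x of each of nose1, nose2, nose3 in the frame of bay2 above 0.04 m and x of blank2 in the frame of bay2 between -0.015 and 0.015 m and y of blank2 in the frame of bay2 between -0.068 and 0.068 m and z of blank2 in the frame of bay2 between -0.007 and 0.007 m and x of blank3 in the frame of bay2 between -0.015 and 0.015 m and y of blank3 in the frame of bay2 between -0.068 and 0.068 m and z of blank3 in the frame of bay2 between -0.007 and 0.007 m and value of joint each of flap_left, flap_right below 0.15 rad), for 0.3 s.
2. the loaded carriage stands at the work station (value of joint carrier above 0.162 m and value of joint each of flap_left, flap_right below 0.15 rad), for 0.2 s.
3. clamp is pressed (value of joint clamp above 0.004 m and value of joint carrier above 0.162 m), for 0.03 s.
4. dust extraction is pressed (value of joint extract above 0.004 m and value of joint clamp below 0.002 m and value of joint carrier above 0.162 m), for 0.03 s.
5. cycle start is pressed (value of joint start above 0.004 m and value of joint extract below 0.002 m and value of joint carrier above 0.162 m), for 0.03 s.
At the end, for the whole second after the job is handed in: every blank on the scene lies down between the pins of a bay (centre within 15 mm of the bay's along it and 7 mm in height, nose to the back) and is at rest, both flaps are shut (under 0.15 rad), the carriage is at the work station (joint above 0.162 m) and all buttons are released (all of step 2 and x of blank1 in the frame of bay2 between -0.015 and 0.015 m and y of blank1 in the frame of bay2 between -0.068 and 0.068 m and z of blank1 in the frame of bay2 between -0.007 and 0.007 m and x of each of nose1, nose2, nose3 in the frame of bay2 above 0.04 m and x of blank2 in the frame of bay2 between -0.015 and 0.015 m and y of blank2 in the frame of bay2 between -0.068 and 0.068 m and z of blank2 in the frame of bay2 between -0.007 and 0.007 m and x of blank3 in the frame of bay2 between -0.015 and 0.015 m and y of blank3 in the frame of bay2 between -0.068 and 0.068 m and z of blank3 in the frame of bay2 between -0.007 and 0.007 m and value of joint each of clamp, extract, start below 0.002 m and linear speed of each of blank1, blank2, blank3 below 0.02 m/s); the robot touches nothing.
It fails at once if a button is pressed while the carriage is away from the work station (value of joint any of clamp, extract, start above 0.004 m and value of joint carrier below 0.155 m).
It fails at once if two buttons are pressed at the same time (value of joint each of clamp, extract above 0.003 m or value of joint each of extract, start above 0.003 m or value of joint each of clamp, start above 0.003 m).
It fails at once if the bottle, can, cup or caliper is pushed more than 50 mm or knocked over (distance of any of oil_bottle, can, caliper, cup from where it was at the start of the episode above 0.05 m or angle between any of oil_bottle, can, cup's own z axis and vertical above 0.6 rad).
Of blank1, blank2, blank3 only 2 to 3 are there at a start; the rules pass over those that are not, and their reading is None.
At some moment in a run one of blank1, blank2, blank3 may be knocked a few centimetres aside while the robot is not near it.
It also fails if it takes over 210 s, if anything falls off the work surface, if the arm or the gripper's body presses on something with over 40 N, if the wrist force passes 120 N, or if a joint passes its speed limit or range.

## Working session

There is one attempt and no reset: what is moved stays moved. The work goes in short steps, Python scripts to look and compute and a shell command to move; the robot and the scene stay as the last step left them, time stands still between calls to the robot, and variables do not carry over. Pictures are saved under pics/ and viewed, and the job is handed in when it is done.

```bash
ls; mkdir -p pics
cat > h.py <<'E'
import numpy as np, cv2
from workcell import monitor, vision, job, models
def grab(n,save=None):
    f=vision.grab_frame(n)
    if save: cv2.imwrite('pics/'+save,f['img'][:,:,::-1])
    return f
def ray(f,uv,fish=False):
    K=np.array(f['mtx']);V=np.array(f['view'])
    x=(uv[0]-K[0,2])/K[0,0];y=(uv[1]-K[1,2])/K[1,1]
    if fish:
        th=np.hypot(x,y); d=np.array([x/th*np.sin(th),y/th*np.sin(th),np.cos(th)]) if th>1e-9 else np.array([0,0,1.])
    else: d=np.array([x,y,1.])
    R=V[:3,:3]; c=-R.T@V[:3,3]; d=R.T@d
    return c,d/np.linalg.norm(d)
def atz(f,uv,z,fish=False):
    c,d=ray(f,uv,fish); return c+d*(z-c[2])/d[2]
def proj(f,p,fish=False):
    K=np.array(f['mtx']);V=np.array(f['view'])
    q=V[:3,:3]@np.array(p,float)+V[:3,3]
    if fish:
        r=np.hypot(q[0],q[1]); th=np.arctan2(r,q[2]); x,y=q[:2]/r*th
    else: x,y=q[:2]/q[2]
    return np.array([K[0,0]*x+K[0,2],K[1,1]*y+K[1,2]])
def st():
    s=monitor.state()
    print(s['time_s'],np.round(s['ee_pos'],1),np.round(s['ee_rot'],2),'F',np.round(s['force'],1),'w',round(s['gripper_width'],1),'q',np.round(s['qpos'],1))
E
python3 - <<'E'
from h import *
np.set_printoptions(suppress=True,precision=1)
Z={'blank1':12.5,'blank2':12.5,'blank3':12.5,'nose1':12.5,'nose2':12.5,'nose3':12.5,'hatch':116,'grip_post':102,'clamp_top':84,'extract_top':84,'start_top':84,'bay1':68.5,'bay2':68.5,'bay3':68.5,'oil_bottle':75,'can':45,'cup':42,'caliper':5}
for n in ['scene','top','wrist']:
    f=grab(n,n+'0.png')
    for k in Z:
        for r in models.mark_of(n,k)[:4]:
            if r['confidence']>.2: print(n,k,round(r['confidence'],2),np.array(r['at']),atz(f,r['at'],Z[k],n=='wrist')[:2])
st()
E
```

```text
pics
scene blank1 0.61 [218.7 254.9] [ 575.6 -306. ]
scene blank1 0.6 [137.6 232. ] [ 441.3 -612.5]
scene blank1 0.45 [229.8 232.1] [ 468.7 -265. ]
scene blank1 0.42 [221.2 179.9] [ 163.7 -298.9]
scene blank2 0.61 [218.7 254.9] [ 575.6 -306. ]
scene blank2 0.6 [137.6 232. ] [ 441.3 -612.5]
scene blank2 0.45 [229.8 232.1] [ 468.7 -265. ]
scene blank2 0.42 [221.2 179.9] [ 163.7 -298.9]
scene blank3 0.61 [218.7 254.9] [ 575.6 -306. ]
scene blank3 0.6 [137.6 232. ] [ 441.3 -612.5]
scene blank3 0.45 [229.8 232.1] [ 468.7 -265. ]
scene blank3 0.42 [221.2 179.9] [ 163.7 -298.9]
scene nose1 0.76 [219.  271.8] [ 650.5 -304.4]
scene nose1 0.68 [126.9 242.8] [ 492.2 -643.7]
scene nose1 0.68 [227.2 187.1] [ 212.2 -273.3]
scene nose1 0.66 [226.6 240.6] [ 510.2 -277.3]
scene nose2 0.76 [219.  271.8] [ 650.5 -304.4]
scene nose2 0.68 [126.9 242.8] [ 492.2 -643.7]
scene nose2 0.68 [227.2 187.1] [ 212.2 -273.3]
scene nose2 0.66 [226.6 240.6] [ 510.2 -277.3]
scene nose3 0.76 [219.  271.8] [ 650.5 -304.4]
scene nose3 0.68 [126.9 242.8] [ 492.2 -643.7]
scene nose3 0.68 [227.2 187.1] [ 212.2 -273.3]
scene
[... 1979 characters left out ...]
op oil_bottle 0.86 [383.  151.3] [ 641.6 -405.9]
top oil_bottle 0.66 [245.8 205.4] [476.3  15.3]
top oil_bottle 0.53 [394.9 245.9] [ 349.6 -423.6]
top can 0.6 [320.3 125.5] [ 742.5 -218.9]
top cup 0.86 [116.5 270.9] [285.3 409.1]
top cup 0.58 [322.8 129.5] [ 730.  -226.8]
top caliper 0.78 [397.4 243.7] [ 364.5 -450.4]
top caliper 0.66 [323.7 130.7] [ 741.3 -233.3]
wrist blank1 0.5 [ 14.7 398.2] [ 442.1 -281.9]
wrist blank2 0.5 [ 14.7 398.2] [ 442.1 -281.9]
wrist blank3 0.5 [ 14.7 398.2] [ 442.1 -281.9]
wrist cup 0.62 [230.4 253.5] [274.5 446. ]
wrist cup 0.47 [ 14.7 399.8] [ 424.5 -222.4]
2.85 [229.1 527.4 214. ] [180.   -0.   66.5] F [ 0.1  0.2 -0.5] w 91.0 q [65.4 18.3 89.6  0.  72.  -1.1]
```

View pics/top0.png

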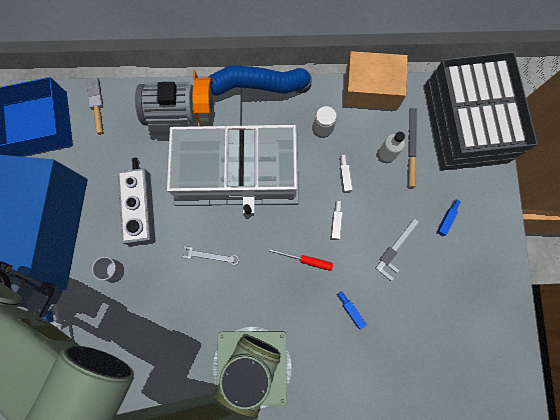

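View pics/scene0.png

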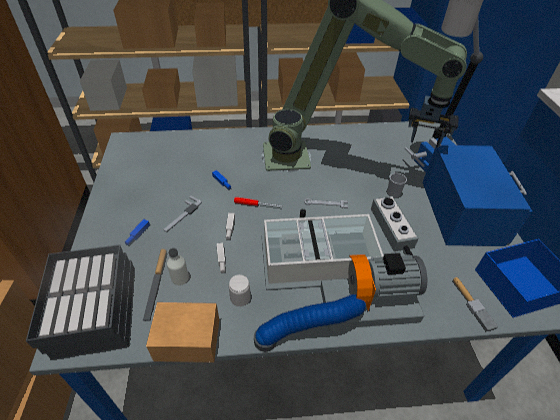

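View pics/wrist0.png

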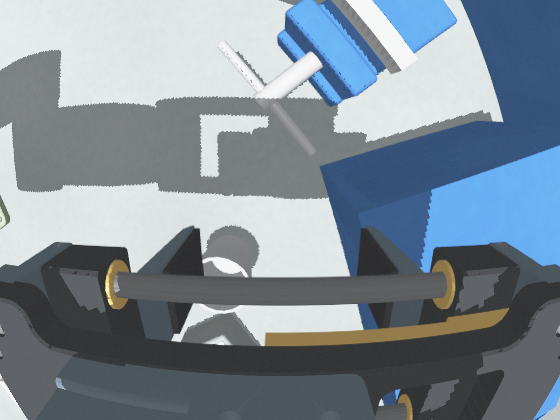

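The top view shows two bare aluminium blanks, at px (337,218) and (346,172). Two blue look-alikes are at (451,217) and (351,309). The hood spans columns 168-297, its hatch seam is at column 241 and the post is near (248,208). The next step is to move over the grinder and look closer.

```bash
python3 -m creep '1.5 -3.8 0.7 0 0 0.125 -1;1.5 -3.8 0.7 0 0 0.125 -1;1.5 -3.8 0.7 0 0 0.125 -1;1.5 -3.8 0.7 0 0 0.035 -1;1.5 -3.8 0.7 0 0 0 -1;1.5 -3.8 0.7 0 0 0 -1;1.5 -3.8 0.7 0 0 0 -1;1.5 -3.8 0.7 0 0 0 -1;1.5 -3.8 0.7 0 0 0 -1;1.5 -3.8 0.7 0 0 0 -1;1.5 -3.8 0.7 0 0 0 -1;1.5 -3.8 0.7 0 0 0 -1' 40
python3 - <<'E'
from h import *
st(); grab('wrist','w1.png')
E
```

```text
time_s: 3.85
ee_pos: [404.1, 71.3, 297.4]
ee_rot: [179.8, -0.1, 91.0]
force: [0.1, 0.3, -0.5]
gripper_width: 91.2
3.85 [404.1  71.3 297.4] [ 1.7979e+02 -8.0000e-02  9.0990e+01] F [ 0.1  0.3 -0.5] w 91.2 q [  8.4   0.3 100.    0.1  79.5 -82.6]
```

View pics/w1.png

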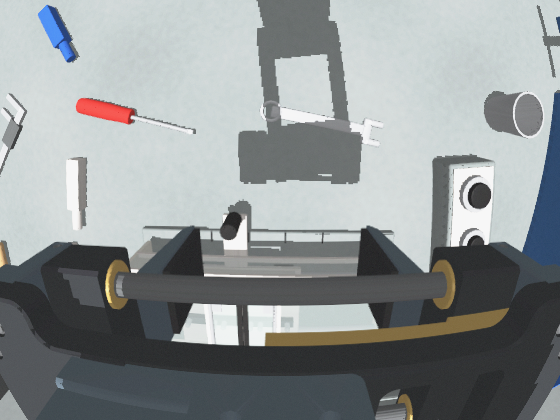

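Here the wrist camera sees the robot side of the tool: the post is at (233,224), blank 1 at (77,193), and the hatch is hidden behind the fingers. I'll go further forward to look at the hatch and bays.

```bash
python3 -m creep '3.7 -0.6 0.3 0 0 0 -1;3.7 -0.6 0.3 0 0 0 -1;3.7 -0.6 0.3 0 0 0 -1;3.7 -0.6 0.3 0 0 0 -1;3.7 -0.6 0.3 0 0 0 -1;3.7 -0.6 0.3 0 0 0 -1;3.7 -0.6 0.3 0 0 0 -1;3.7 -0.6 0.3 0 0 0 -1;0 0 0 0 0 0 -1'
python3 - <<'E'
from h import *
np.set_printoptions(suppress=True,precision=1)
st(); f=grab('wrist','w2.png')
Z={'blank1':12.5,'nose1':12.5,'hatch':116,'grip_post':102,'bay1':68.5,'bay2':68.5,'bay3':68.5,'clamp_top':84,'extract_top':84,'start_top':84}
for k in Z:
        for r in models.mark_of('wrist',k)[:4]:
            if r['confidence']>.2: print(k,round(r['confidence'],2),np.array(r['at']),atz(f,r['at'],Z[k],True)[:2])
print(f['mtx'])
E
```

```text
time_s: 4.65
ee_pos: [712.8, 8.6, 321.0]
ee_rot: [179.5, 0.3, 89.8]
force: [-1.0, 0.1, -1.9]
gripper_width: 91.4
4.65 [712.8   8.6 321. ] [179.5   0.3  89.8] F [-1.   0.1 -1.9] w 91.4 q [ -0.1  29.6  56.8  -0.3  93.2 -89.9]
blank1 0.98 [106.4  12.8] [ 444.2 -271.6]
blank1 0.69 [ 94.6 103.1] [ 595.7 -292. ]
nose1 0.94 [ 97.  137.9] [ 653.5 -290.8]
nose1 0.88 [103.8  41.5] [ 494.6 -273.9]
hatch 0.66 [294.4  97.9] [614.2  25.2]
bay1 0.78 [284.6 100.8] [615.2  14.6]
bay2 0.78 [284.6 100.8] [615.2  14.6]
bay3 0.78 [284.6 100.8] [615.2  14.6]
extract_top 0.7 [516.9  38.7] [490.9 364. ]
start_top 0.66 [ 96.8 136.7] [ 649.2 -246. ]
start_top 0.54 [519.4  80.6] [556.6 366.4]
[[325.2   0.  279.9]
 [  0.  325.2 207.4]
 [  0.    0.    1. ]]
```

View pics/w2.png

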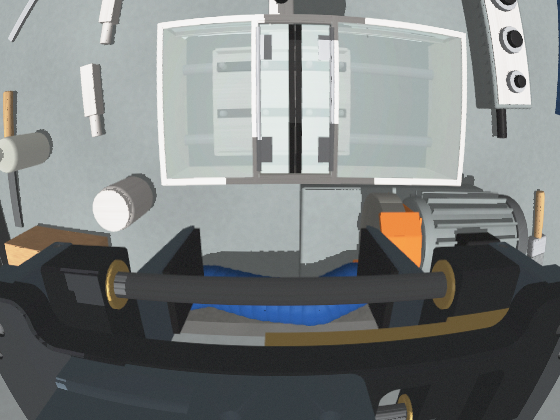

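Run:
```python
from h import *
np.set_printoptions(suppress=True,precision=1)
im=cv2.imread('pics/w2.png')[0:200,150:480]
cv2.imwrite('pics/w2c.png',cv2.resize(im,None,fx=2.4,fy=2.4,interpolation=cv2.INTER_CUBIC))
f=grab('top')
print(np.array(f['mtx']))
im=f['img'][110:230,160:310,::-1]
cv2.imwrite('pics/t2c.png',cv2.resize(im,None,fx=5,fy=5,interpolation=cv2.INTER_CUBIC))
```

```text
[[407.4   0.  275.7]
 [  0.  407.4 212.5]
 [  0.    0.    1. ]]
```

View pics/w2c.png

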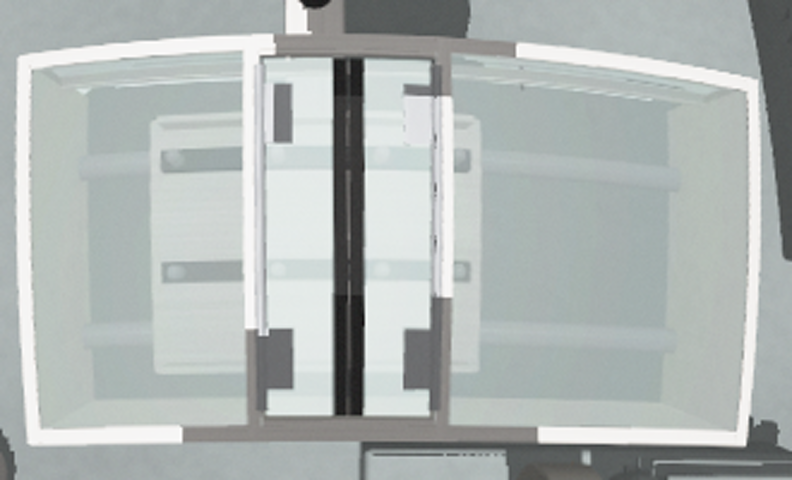

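View pics/t2c.png

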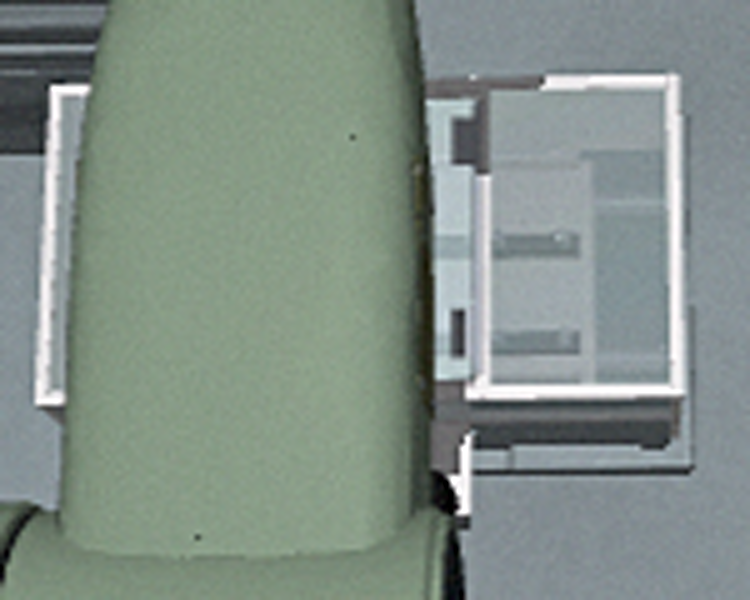

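Run:
```python
from h import *
np.set_printoptions(suppress=True,precision=1)
f=vision.grab_frame('wrist')
for nm,c,z in [('pinR',(175,270),72),('pinL',(460,271),72),('p2',(278,270),72),('p3',(384,270),72),('pinRr',(175,158),72),('seamtop',(350,60),116),('seambot',(349,414),116),('hatchTL',(262,57),116),('hatchBR',(432,415),116),('hoodTL',(24,60),116),('hoodTR',(750,82),116),('hoodBL',(36,437),116),('hoodBR',(740,437),116),('platL',(152,250),44),('platR',(480,250),44),('platF',(315,116),44),('platB',(315,372),44),('postbot',(316,5),102)]:
    uv=(150+c[0]/2.4,c[1]/2.4); print(nm,atz(f,uv,z,True))
```

```text
pinR [622.6 -64.2  72. ]
pinL [623.4  90.   72. ]
p2 [624.   -8.4  72. ]
p3 [623.9  48.5  72. ]
pinRr [560.6 -63.7  72. ]
seamtop [519.5  28.5 116. ]
seambot [695.4  28.  116. ]
hatchTL [517.6 -13.8 116. ]
hatchBR [695.7  69.4 116. ]
hoodTL [ 508.6 -134.8  116. ]
hoodTR [507.5 244.6 116. ]
hoodBL [ 705.3 -133.2  116. ]
hoodBR [704.  245.3 116. ]
platL [609.9 -82.6  44. ]
platR [610.3 106.9  44. ]
platF [533.2  11.7  44. ]
platB [683.   11.4  44. ]
postbot [484.8  12.3 102. ]
```

The calibrated picture fits together. The hatch centre is (607.5, 28). The pins put bay2 at y≈13, so the carriage reads about 0.041. The post is near (458, 13). I'll slide the carriage about 15 mm left, which brings bay2 under the hatch.

```bash
python3 -m creep '-3.6 0 -1.7 0 0 0 -1;-3.6 0 -1.7 0 0 0 -1;-3.6 0 -1.7 0 0 0 -1;-3.6 0 -1.7 0 0 0 -1;-3.6 0 -1.7 0 0 0 -1;-3.6 0 -1.7 0 0 0 -1;-3.6 0 -1.7 0 0 0 -1;0 0 0 0 0 0 -1'
python3 - <<'E'
from h import *
np.set_printoptions(suppress=True,precision=1)
st(); f=grab('wrist','w3.png')
for r in models.mark_of('wrist','grip_post')[:4]: print(r,atz(f,r['at'],102,True))
print(proj(f,(458,13,102),True))
E
```

```text
time_s: 5.97
ee_pos: [440.0, 9.7, 197.0]
ee_rot: [179.7, 0.2, 89.8]
force: [-1.5, 0.3, -1.4]
gripper_width: 91.2
5.9667 [440.    9.7 197. ] [179.7   0.2  89.8] F [-1.5  0.3 -1.4] w 91.2 q [ -0.1   6.7 107.7  -0.3  65.3 -89.8]
{'at': [281.0, 235.2], 'confidence': 0.56} [463.6  10.8 102. ]
[283.6 229.1]
```

View pics/w3.png

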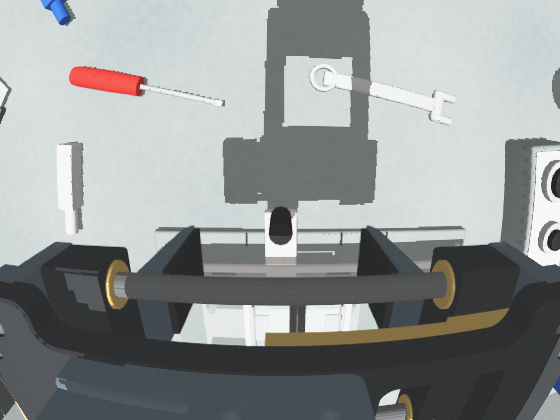

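```bash
python3 -m creep '2.1 0.1 -1 0 0 0 -1;0 0 -3.8 0 0 0 -1;0 0 -3.8 0 0 0 -1;0 0 -3.2 0 0 0 -1;0 0 0 0 0 0 -1' 15
python3 - <<'E'
from h import *
st(); grab('wrist','w4.png')
E
```

```text
time_s: 6.48
ee_pos: [488.9, 10.7, 90.2]
ee_rot: [176.8, 0.2, 89.8]
force: [-1.4, -0.2, -0.7]
gripper_width: 91.2
6.4833 [488.9  10.7  90.2] [176.83   0.23  89.81] F [-1.4 -0.2 -0.7] w 91.2 q [ 1.000e-01  1.610e+01  1.133e+02 -3.000e-01  4.750e+01 -8.950e+01]
```

View pics/w4.png

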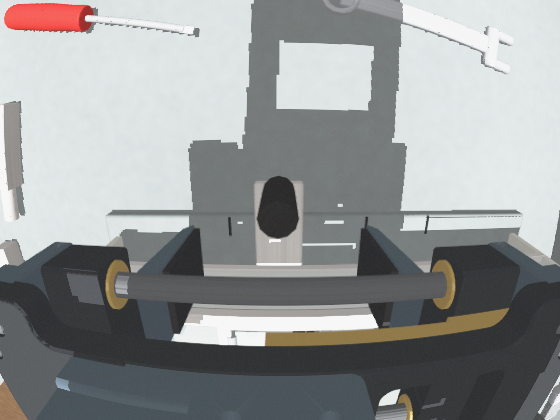

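The fast descent let the tool drift 28 mm in x, with 3° of tilt. I'll settle it, correct that, and use smaller rows near things from here.

```bash
python3 -m creep '0 0 0 0.055 0 0 -1;0 0 0 0 0 0 -1'
python3 - <<'E'
from h import *
st(); f=grab('wrist')
for r in models.mark_of('wrist','grip_post')[:4]: print(r,atz(f,r['at'],102,True))
E
```

```text
time_s: 6.7
ee_pos: [496.4, 11.2, 96.5]
ee_rot: [176.2, -3.0, 89.9]
force: [-3.0, -1.3, -2.5]
gripper_width: 91.9
6.7 [496.4  11.2  96.5] [176.16  -3.01  89.94] F [-3.  -1.3 -2.5] w 91.9 q [ -2.2  15.9 112.4   4.2  48.  -94.7]
{'at': [276.5, 206.3], 'confidence': 0.63} [464.99632107   9.52557192 102.        ]
```

```bash
cat >> h.py <<'E'
from scipy.spatial.transform import Rotation as Ro
def need(target,yaw=90,quiet=False):
    s=monitor.state(); R=Ro.from_euler('xyz',s['ee_rot'],degrees=True); T=Ro.from_euler('xyz',[180,0,yaw],degrees=True)
    rv=(T*R.inv()).as_rotvec()
    print('need cm',np.round((np.array(target)-s['ee_pos'])/10,2),'rv',np.round(rv,3)); st()
E
python3 -m creep '-1 0 0 0 0 0 -1;-1 0 0 0 0 0 -1;0 0 0 0 0 0 -1'
python3 -c "
from h import *
need((464,10.5,80))"
```

```text
time_s: 7.05
ee_pos: [477.5, 11.8, 100.3]
ee_rot: [175.7, -2.8, 90.0]
force: [-0.9, 0.4, -0.6]
gripper_width: 91.2
need cm [-1.35 -0.13 -2.03] rv [-0.049  0.075  0.002]
7.05 [477.5  11.8 100.3] [175.69  -2.81  89.96] F [-0.9  0.4 -0.6] w 91.2 q [ -2.   13.9 114.8   4.   47.2 -94.5]
```

```bash
python3 -m creep '-0.7 0 -0.5 -0.025 0.037 0 -1;-0.6 0 -0.5 -0.024 0.037 0 -1;0 0 -0.5 0 0 0 -1;0 0 -0.5 0 0 0 -1;0 0 0 0 0 0 -1'
python3 -c "
from h import *
need((464,10.5,80))"
```

```text
time_s: 7.47
ee_pos: [463.9, 12.6, 82.9]
ee_rot: [179.5, 0.1, 89.9]
force: [-0.1, -0.0, 0.3]
gripper_width: 90.9
need cm [ 0.01 -0.21 -0.29] rv [0.003 0.008 0.001]
7.4667 [463.9  12.6  82.9] [1.7954e+02 1.5000e-01 8.9940e+01] F [-0.1 -0.   0.3] w 90.9 q [  0.2  15.8 114.9  -0.2  48.8 -89.6]
```

```bash
python3 -m creep '0 0 -0.8 0 0 0 -1;0 0 -0.8 0 0 0 -1;0 0 0 0 0 0 1;0 0 0 0 0 0 1;0 0 0 0 0 0 1;0 0 0 0 0 0 1;0 0 0 0 0 0 1;0 0 0 0 0 0 1' 15
python3 -c "
from h import *
need((464,10.5,80))"
```

```text
time_s: 8.13
ee_pos: [463.9, 11.9, 65.1]
ee_rot: [179.5, 0.1, 89.9]
force: [0.2, -0.2, -0.6]
gripper_width: 53.9
need cm [ 0.01 -0.14  1.49] rv [0.002 0.01  0.002]
8.1333 [463.9  11.9  65.1] [1.7945e+02 9.0000e-02 8.9860e+01] F [ 0.2 -0.2 -0.6] w 53.9 q [ 1.000e-01  1.720e+01  1.162e+02 -1.000e-01  4.600e+01 -8.960e+01]
```

```bash
python3 -m creep '0 0 0 0 0 0 1;0 0 0 0 0 0 1;0 0 0 0 0 0 1;0 0 0 0 0 0 1;0 0 0 0 0 0 1;0 0 0 0 0 0 1;0 0 0 0 0 0 1;0 0 0 0 0 0 1'
python3 -c "
from h import *
need((464,10.5,80))"
```

```text
time_s: 8.8
ee_pos: [464.3, 11.4, 65.7]
ee_rot: [179.4, 0.1, 89.9]
force: [0.9, -0.9, -0.3]
gripper_width: 21.5
need cm [-0.03 -0.09  1.43] rv [0.002 0.011 0.002]
8.8 [464.3  11.4  65.7] [1.7937e+02 1.4000e-01 8.9880e+01] F [ 0.9 -0.9 -0.3] w 21.5 q [ 1.000e-01  1.720e+01  1.162e+02 -2.000e-01  4.600e+01 -8.960e+01]
```

```bash
python3 -m creep '0 0.4 0 0 0 0 1;0 0.4 0 0 0 0 1;0 0.4 0 0 0 0 1;0 0.4 0 0 0 0 1;0 0 0 0 0 0 1'
python3 -c "
from h import *
need((464,28,66))"
```

```text
time_s: 9.22
ee_pos: [464.2, 11.2, 65.4]
ee_rot: [179.5, 2.0, 90.8]
force: [0.6, 2.0, 1.8]
gripper_width: 22.4
need cm [-0.02  1.68  0.06] rv [ 0.035  0.01  -0.015]
9.2167 [464.2  11.2  65.4] [179.46   2.02  90.84] F [0.6 2.  1.8] w 22.4 q [  1.4  17.2 116.1  -2.8  46.1 -87.5]
```

```bash
python3 -m creep '0 1.2 0 0 0 0 1;0 0.8 0 0 0 0 1;0 0 0 0 0 0 1'
python3 -c "
from h import *
need((464,28,66))"
```

```text
time_s: 9.47
ee_pos: [464.1, 25.1, 65.2]
ee_rot: [179.5, 2.7, 91.1]
force: [-0.6, -3.4, 1.0]
gripper_width: 22.6
need cm [-0.01  0.29  0.08] rv [ 0.048  0.009 -0.019]
9.4667 [464.1  25.1  65.2] [179.53   2.73  91.1 ] F [-0.6 -3.4  1. ] w 22.6 q [  3.7  17.4 116.   -3.8  46.4 -84.8]
```

```bash
python3 -m creep '0 0 0 0 0 0 -0.2;0 0 0 0 0 0 -0.2;0 0 0 0 0 0 -0.2;0 0 0 0 0 0 -0.2;0 0 0 0 0 0 -0.2;0 0 0 0 0 0 -0.2'
python3 -c "
from h import *
need((464,28,66));grab('wrist','w5.png')"
```

```text
time_s: 9.97
ee_pos: [464.0, 27.1, 65.3]
ee_rot: [179.5, 2.6, 91.1]
force: [0.0, 0.4, -0.5]
gripper_width: 54.6
need cm [-0.    0.09  0.07] rv [ 0.045  0.009 -0.02 ]
9.9667 [464.   27.1  65.3] [179.52   2.6   91.12] F [ 0.   0.4 -0.5] w 54.6 q [  3.8  17.4 116.   -3.6  46.4 -84.8]
```

View pics/w5.png

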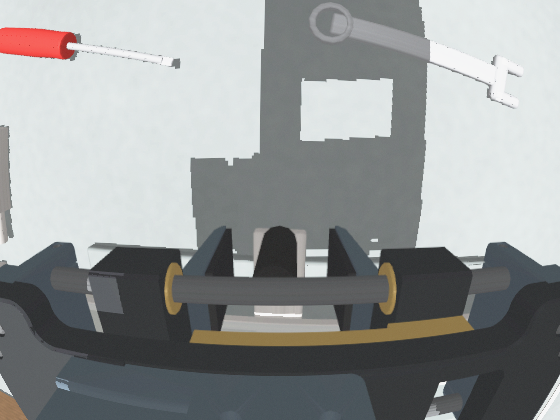

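```bash
python3 -m creep '0 0 2 0.02 0 -0.01 -0.2;0 0 3 0.02 0.01 -0.01 -0.2;0 0 3 0 0 0 -0.2;0 0 2 0 0 0 -0.2;0 -2 0 0 0 0 -0.2;0 -3.5 0 0 0 0 -0.2;0 -3.5 0 0 0 0 -0.2;0 -3.5 0 0 0 0 -0.2;0 -3.5 0 0 0 0 -0.2;0 -3.5 0 0 0 0 -0.2;0 -3.5 0 0 0 0 -0.2;0 -2 0 0 0 0 -0.2'
python3 - <<'E'
from h import *
np.set_printoptions(suppress=True,precision=1)
need((428,-270,160))
for n in ['wrist','top']:
    f=grab(n,n+'6.png')
    for k,z in [('blank1',12.5),('nose1',12.5),('grip_post',102)]:
        for r in models.mark_of(n,k)[:4]:
            if r['confidence']>.3: print(n,k,r['confidence'],np.array(r['at']),atz(f,r['at'],z,n=='wrist')[:2])
im=f['img'][110:230,160:310,::-1]
cv2.imwrite('pics/t6c.png',cv2.resize(im,None,fx=5,fy=5,interpolation=cv2.INTER_CUBIC))
E
```

```text
time_s: 11.02
ee_pos: [462.0, -229.1, 171.6]
ee_rot: [179.9, 0.1, 90.5]
force: [-0.0, 0.5, -0.4]
gripper_width: 54.6
need cm [-3.4 -4.1 -1.2] rv [ 0.  0. -0.]
11.0167 [ 462.  -229.1  171.6] [179.9   0.1  90.5] F [-0.   0.5 -0.4] w 54.6 q [ -27.6   14.8  101.2   -0.1   63.9 -118.1]
wrist blank1 0.97 [242.3 174. ] [ 442.7 -267.8]
wrist blank1 0.89 [  0.2 179.1] [ 441.  -615.4]
wrist blank1 0.79 [221.7 299.4] [ 592.1 -297. ]
wrist blank1 0.61 [238.1 222.6] [ 495.3 -273.4]
wrist nose1 0.7 [236.3 226.3] [ 499.5 -275.5]
wrist nose1 0.49 [227.2 337.8] [ 650.8 -294.3]
wrist grip_post 0.58 [534.7 221.3] [465.1  22.7]
top blank1 0.9 [351.  306.3] [ 176.1 -297.7]
top blank1 0.71 [450.  216.8] [ 446.3 -616.6]
top nose1 0.83 [340.4 292.1] [ 218.2 -267.6]
top nose1 0.75 [459.3 203.5] [ 488.4 -649.3]
top grip_post 0.54 [241.3 204.9] [472.   25.9]
```

View pics/t6c.png

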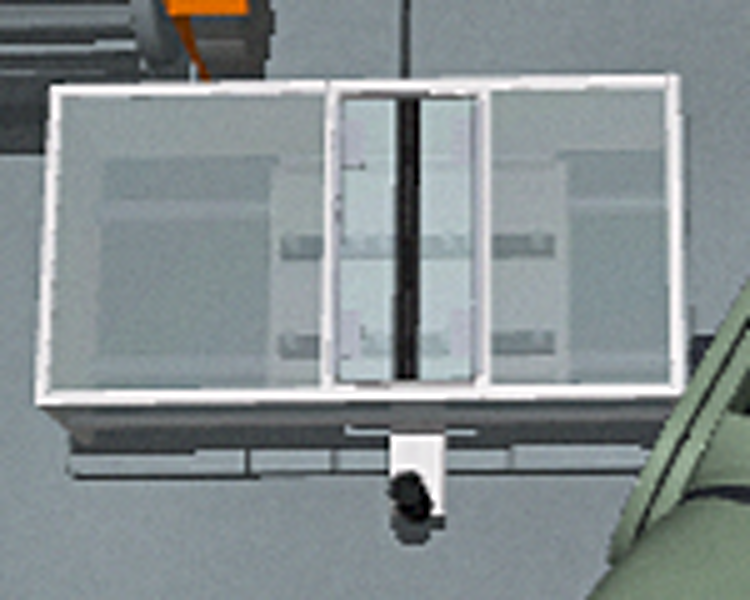

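View pics/wrist6.png

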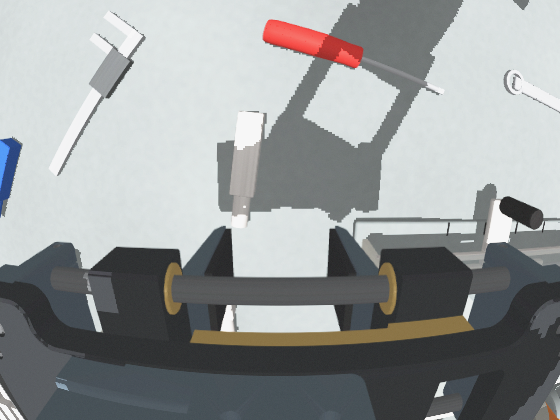

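Run:
```python
from h import *
np.set_printoptions(suppress=True,precision=1)
t=grab('top')
for c,z in [((281,245),58),((554,245),58),((405,240),116)]:
    print(atz(t,(160+c[0]/5,110+c[1]/5),z))
f=grab('wrist')
im=f['img'][90:240,190:310,::-1]
cv2.imwrite('pics/w6c.png',cv2.resize(im,None,fx=4,fy=4,interpolation=cv2.INTER_CUBIC))
```

```text
[630.4 111.4  58. ]
[627.8 -60.1  58. ]
[612.4  26.8 116. ]
```

View pics/w6c.png

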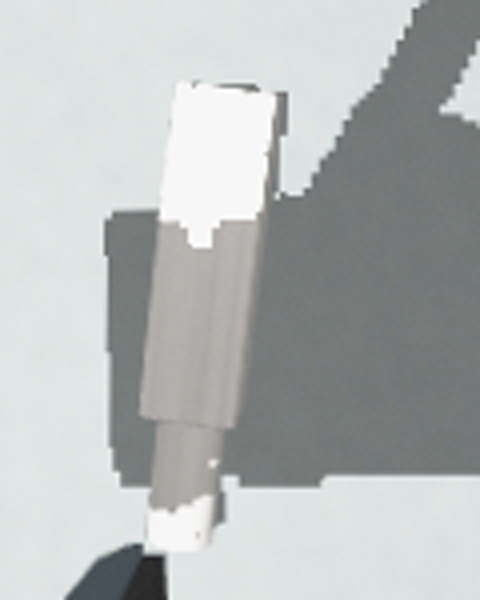

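Run:
```python
from h import *
np.set_printoptions(suppress=True,precision=1)
f=grab('wrist')
P=[atz(f,(190+a/4,90+b/4),25,True)[:2] for a,b in [(178,86),(276,94),(140,416),(236,428)]]
for p in P: print(p)
r=(P[0]+P[1])/2; s=(P[2]+P[3])/2; d=s-r; L=np.linalg.norm(d); d/=L
print('len',L,'w',np.linalg.norm(P[1]-P[0]),'yaw',np.degrees(np.arctan2(d[1],d[0])),'origin',r+d*60,'grip',r+d*44)
```

```text
[ 379.1 -269.3]
[ 381.2 -245.5]
[ 461.4 -279.8]
[ 464.3 -255.4]
len 83.25474193536105 w 23.88656384938536 yaw -7.057439607143347 origin [ 439.7 -264.7] grip [ 423.8 -262.8]
```

Carriage centre y≈25.6 against seam 26.8 in the same camera, so bay2 is at its detent. Blank 1's edges give yaw −7°, and its measured size of 83×24 mm agrees with 85×25. The grip point is about (425,−263).

```bash
python3 -m creep '-1.2 -1.1 -1.5 0 0 -0.06 -0.2;-1.2 -1.1 -2 0 0 -0.06 -0.2;-1.1 -1.1 -2 0 0 -0.01 -0.2;0 0 -2 0 0 0 -0.2;0 0 -1.5 0 0 0 -0.2;0 0 -0.5 0 0 0 -0.2;0 0 0 0 0 0 -0.2;0 0 0 0 0 0 -0.2'
python3 - <<'E'
from h import *
need((425,-263,5),83); grab('wrist','w7.png')
E
```

```text
time_s: 12.23
ee_pos: [428.7, -256.3, 76.0]
ee_rot: [179.5, 0.2, 83.3]
force: [-0.2, 0.1, 0.5]
gripper_width: 54.8
need cm [-0.37 -0.67 -7.1 ] rv [ 0.005  0.007 -0.005]
12.2333 [ 428.7 -256.3   76. ] [179.55   0.22  83.3 ] F [-0.2  0.1  0.5] w 54.8 q [ -32.2   19.1  111.    -0.    49.4 -115.5]
```

View pics/w7.png

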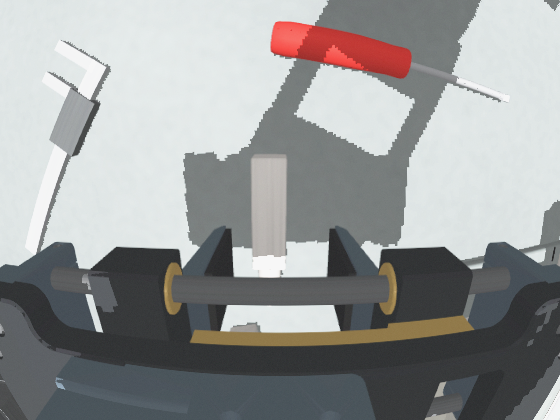

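Run:
```python
from h import *
np.set_printoptions(suppress=True,precision=1)
f=grab('wrist')
P=[atz(f,p,25,True)[:2] for p in [(251.5,155),(286.5,155),(252,257),(287,257)]]
for p in P: print(p)
r=(P[0]+P[1])/2; s=(P[2]+P[3])/2; d=s-r; L=np.linalg.norm(d); d/=L
print('len',L,'w',np.linalg.norm(P[1]-P[0]),'yaw',np.degrees(np.arctan2(d[1],d[0])),'origin',r+d*60,'grip',r+d*44)
need(list(r+d*44)+[5],83)
```

```text
[ 376.2 -269.4]
[ 379.  -245.7]
[ 451.1 -279.6]
[ 454.  -253.7]
len 75.55556749195497 w 23.87357498135609 yaw -6.950199197831364 origin [ 437.1 -264.8] grip [ 421.3 -262.9]
need cm [-0.8 -0.6 -7.2] rv [ 0.  0. -0.]
12.3333 [ 429.1 -256.5   76.5] [179.5   0.3  83.3] F [ 0.1 -0.8  1.2] w 54.9 q [ -32.2   19.1  111.    -0.    49.4 -115.5]
```

```bash
python3 -m creep '-0.6 -0.6 -1.5 0 0 0 -0.2;0 0 -1.5 0 0 0 -0.2;0 0 -1.5 0 0 0 -0.2;0 0 -1.2 0 0 0 -0.2;0 0 -0.6 0 0 0 -0.2;0 0 0 0 0 0 -0.2;0 0 0 0 0 0 -0.2'
python3 - <<'E'
from h import *
need((423,-262.9,4.5),83)
E
```

```text
time_s: 12.92
ee_pos: [430.0, -265.7, 19.1]
ee_rot: [178.5, 0.7, 83.5]
force: [0.9, -0.9, -0.2]
gripper_width: 54.6
need cm [-0.7   0.28 -1.46] rv [ 0.016  0.024 -0.008]
12.9167 [ 430.  -265.7   19.1] [178.5    0.74  83.46] F [ 0.9 -0.9 -0.2] w 54.6 q [ -33.    23.6  114.7    0.    40.  -116.5]
```

```bash
python3 -m creep '-0.7 0.25 0 0.016 0.024 -0.008 -0.2;0 0 -0.5 0 0 0 -0.2;0 0 -0.5 0 0 0 -0.2;0 0 -0.4 0 0 0 -0.2;0 0 0 0 0 0 -0.2'
python3 - <<'E'
from h import *
need((423,-262.9,4.5),83)
E
```

```text
time_s: 13.33
ee_pos: [426.0, -264.7, 7.5]
ee_rot: [179.5, 0.2, 83.1]
force: [0.3, 0.2, 0.1]
gripper_width: 55.1
need cm [-0.3   0.18 -0.3 ] rv [ 0.005  0.008 -0.001]
13.3333 [ 426.  -264.7    7.5] [179.53   0.2   83.05] F [0.3 0.2 0.1] w 55.1 q [ -33.2   24.8  114.9    0.    39.8 -116.3]
```

```bash
python3 -m creep '-0.3 0.15 -0.25 0.005 0.008 0 -0.2;0 0 0 0 0 0 1;0 0 0 0 0 0 1;0 0 0 0 0 0 1;0 0 0 0 0 0 1;0 0 0 0 0 0 1;0 0 0 0 0 0 1;0 0 0 0 0 0 1;0 0 0 0 0 0 1;0 0 0 0 0 0 1;0 0 0 0 0 0 1;0 0 0 0 0 0 1' 45
python3 - <<'E'
from h import *
need((423,-262.9,4.5),83)
E
```

```text
time_s: 14.33
ee_pos: [423.0, -263.1, 4.7]
ee_rot: [-180.0, -0.0, 83.1]
force: [0.3, -0.1, -1.0]
gripper_width: 24.4
need cm [ 0.    0.02 -0.02] rv [-0.    -0.    -0.001]
14.3333 [ 423.  -263.1    4.7] [-1.7997e+02 -2.0000e-02  8.3080e+01] F [ 0.3 -0.1 -1. ] w 24.4 q [ -33.2   25.   115.1    0.    39.9 -116.3]
```

```bash
python3 -m creep '0 0 1.5 0 0 0 1;0 0 3 0 0 0 1;0 0 3.5 0 0 0.06 1;0 0 3.5 0 0 0.06 1;0 0 3 0 0 0 1;1 1.8 2 0 0 0 1;1.7 2.9 0 0 0 0 1;1.7 2.9 0 0 0 0 1;1.7 2.9 0 0 0 0 1;1.7 2.9 0 0 0 0 1;1.5 2.5 0 0 0 0 1;0 0 0 0 0 0 1'
python3 - <<'E'
from h import *
np.set_printoptions(suppress=True,precision=1)
need((591.5,28,160),90); f=grab('wrist','w8.png')
E
```

```text
time_s: 15.33
ee_pos: [513.7, -95.4, 176.0]
ee_rot: [-179.7, -0.2, 89.9]
force: [0.1, 0.3, -2.1]
gripper_width: 24.7
need cm [ 7.8 12.3 -1.6] rv [-0. -0.  0.]
15.3333 [513.7 -95.4 176. ] [-179.7   -0.2   89.9] F [ 0.1  0.3 -2.1] w 24.7 q [ -11.9   15.4   99.6    0.2   65.4 -101.9]
```

View pics/w8.png

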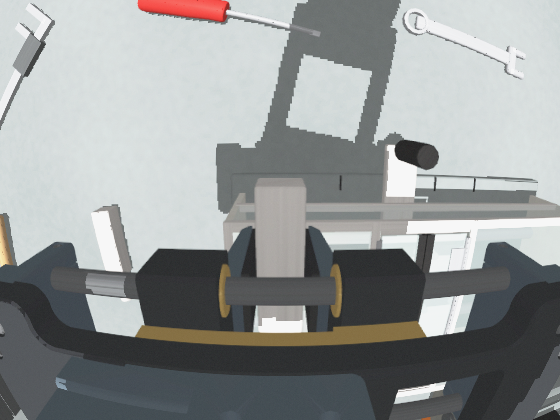

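Run:
```python
from h import *
f=grab('wrist');s=monitor.state()
for p in [(256,179),(304.5,179)]: print(atz(f,p,s['ee_pos'][2]+20.3,True)-s['ee_pos'])
```

```text
[-46.41740204  -9.37402519  20.3       ]
[-46.36191395  13.44187226  20.3       ]
```

```bash
python3 -m creep '1.6 2.4 0 0 0 0 1;1.6 2.4 0 0 0 0 1;1.6 2.4 0 0 0 0 1;1.6 2.4 0 0 0 0 1;1 1.5 -0.5 0 0 0 1;0.3 0.5 -0.5 0 0 0 1;0 0 0 0 0 0 1'
python3 - <<'E'
from h import *
need((594,27,160),90)
E
```

```text
time_s: 16.02
ee_pos: [585.4, 12.5, 163.1]
ee_rot: [-179.0, 0.2, 89.2]
force: [0.7, -0.6, -1.6]
gripper_width: 25.1
need cm [ 0.86  1.45 -0.31] rv [ 0.003 -0.018  0.014]
16.0167 [585.4  12.5 163.1] [-178.99    0.19   89.22] F [ 0.7 -0.6 -1.6] w 25.1 q [  0.2  21.8  92.   -0.2  67.3 -89. ]
```

```bash
python3 -m creep '0.4 0.7 -0.5 0.003 -0.009 0.007 1;0.4 0.7 -0.5 0 -0.009 0.007 1;0 0 -0.5 0 0 0 1;0 0 -0.5 0 0 0 1;0 0 0 0 0 0 1;0 0 0 0 0 0 1'
python3 - <<'E'
from h import *
need((594,27,130),90);grab('wrist','w9.png')
f=grab('scene');cv2.imwrite('pics/s9.png',cv2.resize(f['img'][170:330,220:400,::-1],None,fx=4,fy=3.7,interpolation=cv2.INTER_CUBIC))
E
```

```text
time_s: 16.52
ee_pos: [590.1, 21.7, 140.2]
ee_rot: [-179.8, 0.1, 89.8]
force: [-0.5, -0.1, -1.3]
gripper_width: 24.4
need cm [ 0.39  0.53 -1.02] rv [ 0.002 -0.003  0.004]
16.5167 [590.1  21.7 140.2] [-1.7983e+02  1.4000e-01  8.9790e+01] F [-0.5 -0.1 -1.3] w 24.4 q [  1.1  22.9  93.8  -0.1  63.5 -88.7]
```

View pics/w9.png

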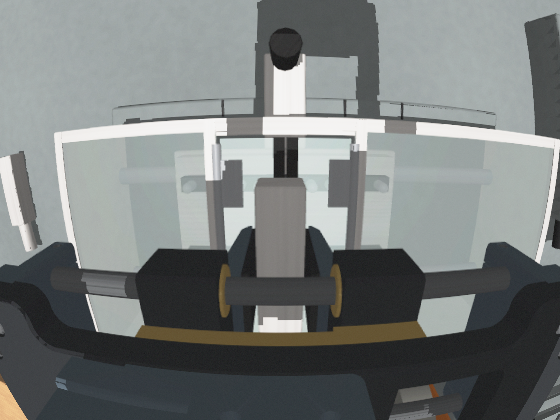

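View pics/s9.png

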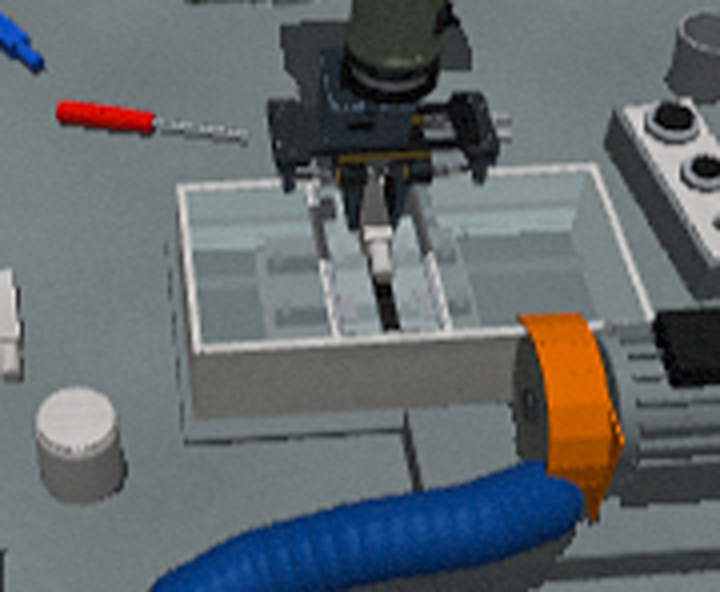

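```bash
python3 -m creep '0.4 0.5 -0.3 0 0 0 1;0 0.1 -0.3 0 0 0 1;0 0 -0.2 0 0 0 1;0 0 0 0 0 0 1'
python3 - <<'E'
from h import *
need((594,27,60.7),90)
f=grab('wrist','w10.png')
c=cv2.resize(f['img'][100:260,160:400,::-1],None,fx=3,fy=3,interpolation=cv2.INTER_CUBIC);cv2.imwrite('pics/w10c.png',c)
E
```

```text
time_s: 16.95
ee_pos: [595.5, 28.3, 132.7]
ee_rot: [-180.0, 0.1, 89.8]
force: [-0.8, 0.2, -1.7]
gripper_width: 24.7
need cm [-0.15 -0.13 -7.2 ] rv [ 0.002 -0.     0.004]
16.95 [595.5  28.3 132.7] [-1.7999e+02  1.2000e-01  8.9780e+01] F [-0.8  0.2 -1.7] w 24.7 q [  1.7  23.7  93.7  -0.1  62.6 -88. ]
```

View pics/w10c.png

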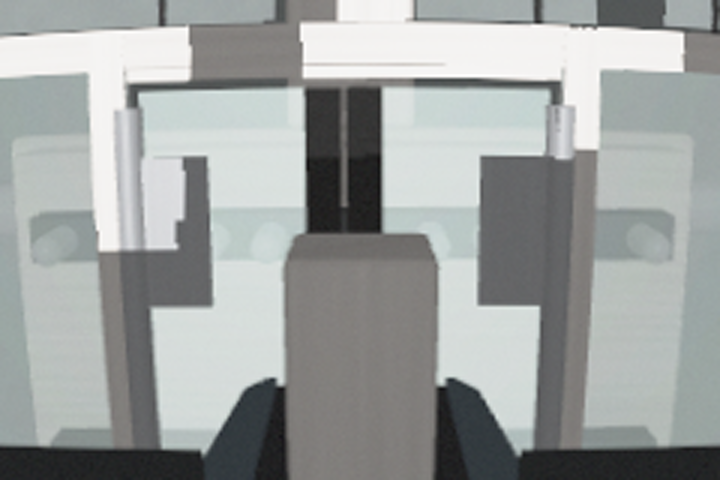

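Run:
```python
from h import *
f=grab('wrist'); st()
g=lambda c,r,z: np.round(atz(f,(160+c/3,100+r/3),z,True),1)
print('seam',g(344,120,116),'pins',g(54,245,74),g(648,240,74),'frame',g(140,90,116),g(556,90,116),'blank bot',g(294,235,128),g(430,235,128),'top',g(287,260,153),g(438,260,153))
```

```text
17.05 [595.6  28.2 133. ] [1.7999e+02 1.3000e-01 8.9770e+01] F [ 0.6 -0.2 -2.3] w 25.0 q [  1.7  23.6  93.7  -0.1  62.7 -88. ]
seam [532.   25.9 116. ] pins [563.5 -46.7  74. ] [562.9  99.5  74. ] frame [525.3 -13.5 116. ] [525.8  66.7 116. ] blank bot [552.2  16.9 128. ] [552.3  41.7 128. ] top [551.6  17.4 153. ] [551.7  41.2 153. ]
```

```bash
python3 -m creep '-0.25 -0.3 0 0 0 0 1;0 0 -0.6 0 0 0 1;0 0 -0.6 0 0 0 1;0 0 -0.8 0 0 0 1;0 0 -0.8 0 0 0 1;0 0 0 0 0 0 1'
python3 - <<'E'
from h import *
need((593,25.3,60.7),90)
E
```

```text
time_s: 17.55
ee_pos: [594.3, 24.6, 105.8]
ee_rot: [179.7, 0.1, 89.8]
force: [-0.2, 0.2, 1.7]
gripper_width: 24.6
need cm [-0.13  0.07 -4.51] rv [0.002 0.006 0.004]
17.55 [594.3  24.6 105.8] [1.7967e+02 1.2000e-01 8.9750e+01] F [-0.2  0.2  1.7] w 24.6 q [  1.3  24.8  96.2  -0.2  58.7 -88.3]
```

```bash
python3 -m creep '0 0.1 -0.9 0 0 0 1;-0.1 0 -0.9 0 0 0 1;0 0 -0.8 0 0 0 1;0 0 0 0 0 0 1;0 0 0 0 0 0 1'
python3 - <<'E'
from h import *
need((593,25.3,60.7),90); grab('wrist','w11.png')
E
```

```text
time_s: 17.97
ee_pos: [596.7, 25.5, 83.0]
ee_rot: [179.1, 0.1, 89.8]
force: [-1.6, -0.6, 4.2]
gripper_width: 25.0
need cm [-0.37 -0.02 -2.23] rv [0.002 0.015 0.004]
17.9667 [596.7  25.5  83. ] [1.7913e+02 1.3000e-01 8.9760e+01] F [-1.6 -0.6  4.2] w 25.0 q [  1.4  26.   97.8  -0.2  55.2 -88.2]
```

View pics/w11.png

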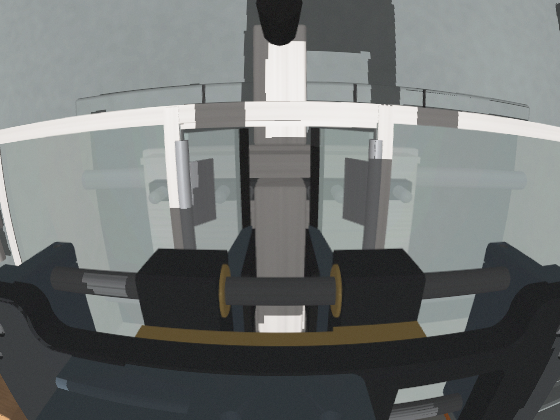

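Run:
```python
from h import *
f=grab('wrist','w11b.png')
cv2.imwrite('pics/w11c.png',cv2.resize(f['img'][100:260,160:400,::-1],None,fx=3,fy=3,interpolation=cv2.INTER_CUBIC))
for r in (150,165,178): print(atz(f,(280,r),66,True),atz(f,(280,r),103,True))
```

```text
[539.12921693  26.24822666  66.        ] [535.12928417  26.28942455 103.        ]
[547.8645183   26.20928546  66.        ] [542.12808106  26.25822453 103.        ]
[555.5355171  26.1751417  66.       ] [548.27414979  26.23086827 103.        ]
```

View pics/w11c.png

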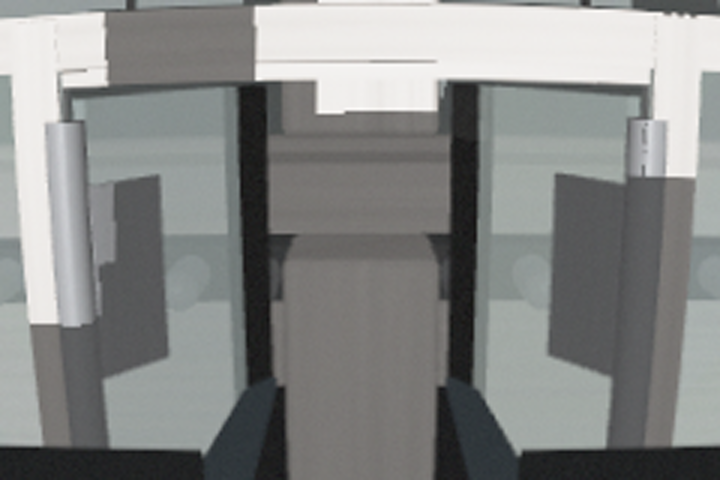

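```bash
python3 -m creep '-0.1 0 -0.8 0 0.008 0 1;-0.1 0 -0.8 0 0.008 0 1;0 0 -0.5 0 0 0 1;0 0 0 0 0 0 1;0 0 0 0 0 0 1'
python3 - <<'E'
from h import *
need((596,25.3,60.7),90); f=grab('wrist')
cv2.imwrite('pics/w12c.png',cv2.resize(f['img'][100:260,160:400,::-1],None,fx=3,fy=3,interpolation=cv2.INTER_CUBIC))
E
```

```text
time_s: 18.48
ee_pos: [597.0, 25.5, 63.3]
ee_rot: [179.7, 0.1, 89.8]
force: [-0.5, -0.7, 3.6]
gripper_width: 24.5
need cm [-0.1  -0.02 -0.26] rv [0.002 0.005 0.004]
18.4833 [597.   25.5  63.3] [1.7973e+02 1.3000e-01 8.9760e+01] F [-0.5 -0.7  3.6] w 24.5 q [  1.4  27.6  98.5  -0.2  53.6 -88.2]
```

View pics/w12c.png

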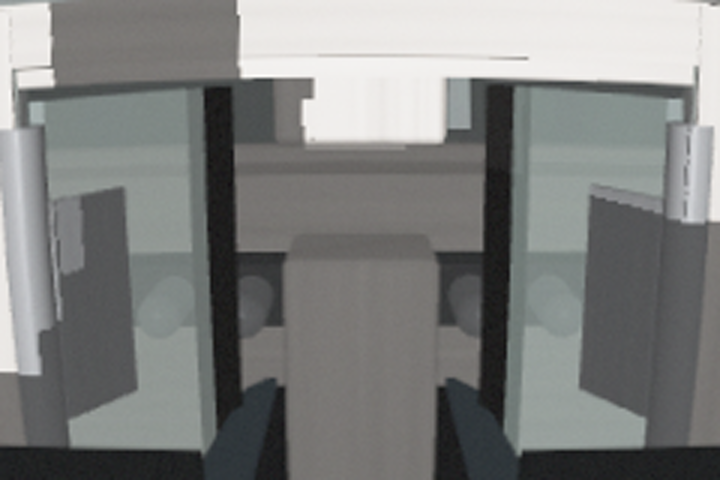

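```bash
python3 -m creep '0 0 -0.3 0 0 0 1;0 0 -0.2 0 0 0 1;0 0 0 0 0 0 1'
python3 -c "
from h import *
need((596,25.3,60.7),90)"
```

```text
time_s: 18.78
ee_pos: [597.3, 25.5, 60.9]
ee_rot: [179.6, 0.1, 89.8]
force: [1.4, 0.3, -5.4]
gripper_width: 24.4
need cm [-0.13 -0.02 -0.02] rv [0.002 0.006 0.004]
18.7833 [597.3  25.5  60.9] [1.7964e+02 1.3000e-01 8.9760e+01] F [ 1.4  0.3 -5.4] w 24.4 q [  1.4  27.7  98.7  -0.2  53.2 -88.2]
```

```bash
python3 -m creep '0 0 -0.2 0 0 0 1;0 0 0 0 0 0 1;0 0 -0.1 0 0 0 1;0 0 0 0 0 0 1'
python3 -c "
from h import *
need((596,25.3,60.7),90)"
```

```text
time_s: 19.12
ee_pos: [597.4, 25.5, 60.9]
ee_rot: [179.6, 0.1, 89.8]
force: [1.0, -0.9, 0.3]
gripper_width: 24.4
need cm [-0.14 -0.02 -0.02] rv [0.002 0.007 0.004]
19.1167 [597.4  25.5  60.9] [1.7957e+02 1.2000e-01 8.9760e+01] F [ 1.  -0.9  0.3] w 24.4 q [  1.4  27.7  98.8  -0.2  53.2 -88.2]
```

```bash
python3 -m creep '0 0 0 0 0 0 0.25;0 0 0 0 0 0 0.25;0 0 0 0 0 0 0.25;0 0 0 0 0 0 0.25;0 0 0 0 0 0 0.25'
python3 -c "
from h import *
st()"
python3 -m creep '0 0 0.6 0 0 0 0.25;0 0 0.8 0 0 0 0.25;0 0 1 0 0 0 0.25;0 0 1 0 0 0 0.25;0 0 1 0 0 0 0.25;0 0 1 0 0 0 0.25;0 0 1 0 0 0 0.25;0 0 0 0 0 0 0.25'
python3 - <<'E'
from h import *
st(); f=grab('wrist','w13.png')
E
```

```text
time_s: 19.53
ee_pos: [597.3, 25.5, 58.5]
ee_rot: [179.6, 0.1, 89.8]
force: [0.8, -0.1, 0.5]
gripper_width: 34.1
19.5333 [597.3  25.5  58.5] [1.7964e+02 1.2000e-01 8.9770e+01] F [ 0.8 -0.1  0.5] w 34.1 q [  1.4  27.8  98.9  -0.2  52.9 -88.2]
time_s: 20.2
ee_pos: [596.4, 25.4, 131.6]
ee_rot: [179.6, 0.1, 89.8]
force: [1.5, -0.4, -0.2]
gripper_width: 34.0
20.2 [596.4  25.4 131.6] [1.796e+02 1.300e-01 8.975e+01] F [ 1.5 -0.4 -0.2] w 34.0 q [  1.4  23.6  94.   -0.2  62.  -88.3]
```

View pics/w13.png

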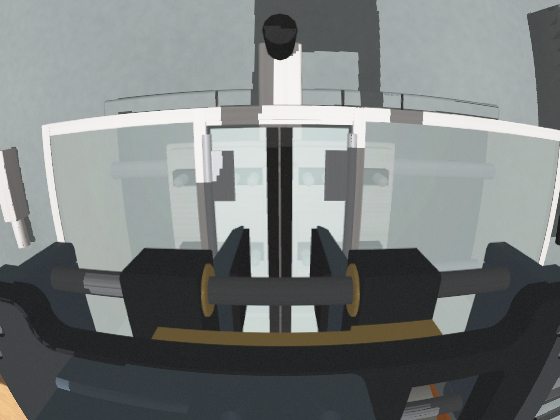

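```bash
python3 -m creep '-0.5 0 1.5 0 0 0 0;-2 0 0.5 0 0 0 0;-2.5 0 0 0 0 0 0;-2.5 0 0 0 0 0 0;-2.5 0 0 0 0 0 0;-2 0 0 0 0 0 0;-1 0 0 0 0 0 0;0 0 0 0 0 0 0'
python3 - <<'E'
from h import *
need((463,26,65)); f=grab('wrist','w14.png')
E
```

```text
time_s: 20.92
ee_pos: [460.4, 25.4, 152.6]
ee_rot: [179.5, 0.1, 89.7]
force: [0.2, -0.2, 0.5]
gripper_width: 45.8
need cm [ 0.26  0.06 -8.76] rv [0.002 0.008 0.005]
20.9167 [460.4  25.4 152.6] [1.7952e+02 1.1000e-01 8.9710e+01] F [ 0.2 -0.2  0.5] w 45.8 q [ 1.800e+00  1.090e+01  1.096e+02 -1.000e-01  5.910e+01 -8.780e+01]
```

View pics/w14.png

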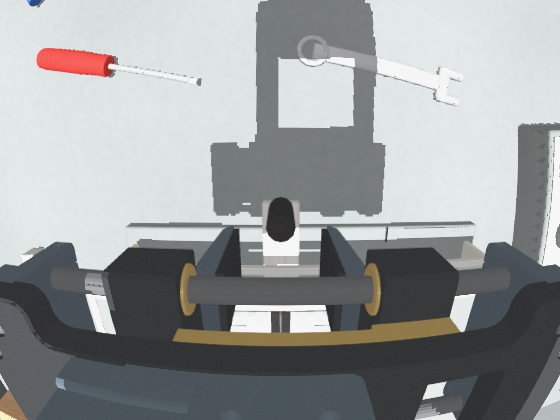

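```bash
python3 -m creep '0 0.1 -1.3 0 0 0 0;0 0 -1.3 0 0 0 0;0 0 -1.3 0 0 0 0;0 0 -1.2 0 0 0 0;0 0 -1 0 0 0 0;0 0 0 0 0 0 0'
python3 -c "
from h import *
need((463,26,65))"
```

```text
time_s: 21.47
ee_pos: [472.9, 26.6, 91.4]
ee_rot: [178.7, 0.1, 89.7]
force: [-0.3, -0.1, -0.0]
gripper_width: 45.6
need cm [-0.99 -0.06 -2.64] rv [0.001 0.024 0.006]
21.4667 [472.9  26.6  91.4] [1.7865e+02 8.0000e-02 8.9680e+01] F [-0.3 -0.1 -0. ] w 45.6 q [  1.9  15.6 113.7  -0.2  49.4 -87.7]
```

```bash
python3 -m creep '-0.6 0 -0.5 0 0.012 0 0;-0.4 0 -0.7 0 0.012 0 0;-0.1 0 -0.7 0 0 0 0;0 0 -0.5 0 0 0 0;0 0 0 0 0 0 1;0 0 0 0 0 0 1;0 0 0 0 0 0 1;0 0 0 0 0 0 1;0 0 0 0 0 0 1;0 0 0 0 0 0 1;0 0 0 0 0 0 1' 20
python3 -c "
from h import *
need((463,26,65))"
```

```text
time_s: 22.38
ee_pos: [465.3, 25.6, 66.0]
ee_rot: [179.9, 0.2, 89.7]
force: [0.1, -1.4, -2.7]
gripper_width: 21.6
need cm [-0.23  0.04 -0.1 ] rv [0.003 0.002 0.005]
22.3833 [465.3  25.6  66. ] [179.9    0.19  89.74] F [ 0.1 -1.4 -2.7] w 21.6 q [  1.9  17.5 115.6  -0.3  46.9 -87.7]
```

```bash
python3 -m creep '0 1.2 0 0 0 0 1;0 1.2 0 0 0 0 1;0 1 0 0 0 0 1;0 1 0 0 0 0 1;0 0.8 0 0 0 0 1;0 0 0 0 0 0 1'
python3 -c "
from h import *
need((464,82,66))"
```

```text
time_s: 22.88
ee_pos: [465.3, 73.5, 66.0]
ee_rot: [179.9, 0.9, 90.0]
force: [0.1, 4.8, -1.7]
gripper_width: 22.0
need cm [-0.13  0.85  0.  ] rv [ 0.016  0.002 -0.   ]
22.8833 [465.3  73.5  66. ] [179.89   0.9   90.03] F [ 0.1  4.8 -1.7] w 22.0 q [  8.2  17.9 114.9  -1.2  47.2 -81. ]
```

```bash
python3 -m creep '0 0.9 0 0 0 0 1;0 0 0 0 0 0 1;0 0 0 0 0 0 1'
python3 -c "
from h import *
need((464,82,66))"
```

```text
time_s: 23.13
ee_pos: [465.2, 82.7, 65.9]
ee_rot: [179.9, 1.0, 90.2]
force: [1.1, -4.5, -2.7]
gripper_width: 21.6
need cm [-0.12 -0.07  0.01] rv [ 0.018  0.002 -0.003]
23.1333 [465.2  82.7  65.9] [179.89   1.04  90.17] F [ 1.1 -4.5 -2.7] w 21.6 q [  9.4  18.1 114.7  -1.4  47.4 -79.8]
```

```bash
python3 -m creep '0 0 0 0 0 0 -0.2;0 0 0 0 0 0 -0.2;0 0 0 0 0 0 -0.2;0 0 0 0 0 0 -0.2;0 0 0 0 0 0 -0.2;0 0 0 0 0 0 -0.2'
python3 -m creep '0 0 1.5 0 0 0 -0.2;0 0 2.5 0.01 0 0 -0.2;0 0 2.5 0 0 0 -0.2;0 0 2.5 0 0 0 -0.2;0 -2 1 0 0 0 -0.2;0.3 -3.6 0 0 0 0 -0.2;0.3 -3.6 0 0 0 0 -0.2;0.3 -3.6 0 0 0 0 -0.2;0.3 -3.6 0 0 0 0 -0.2;0.3 -3.6 0 0 0 0 -0.2;0.3 -3.6 0 0 0 0 -0.2;0.3 -3.6 0 0 0 0 -0.2'
python3 - <<'E'
from h import *
np.set_printoptions(suppress=True,precision=1)
st()
t=grab('top')
cv2.imwrite('pics/t15c.png',cv2.resize(t['img'][110:230,160:310,::-1],None,fx=5,fy=5,interpolation=cv2.INTER_CUBIC))
f=grab('wrist','w15.png')
for n,f in [('wrist',f),('top',t)]:
    for k,z in [('blank1',12.5),('nose1',12.5)]:
        for r in models.mark_of(n,k)[:4]:
            if r['confidence']>.3: print(n,k,r['confidence'],np.array(r['at']),atz(f,r['at'],z,n=='wrist')[:2])
E
```

```text
time_s: 23.63
ee_pos: [465.9, 84.0, 67.1]
ee_rot: [179.8, 0.9, 90.1]
force: [0.0, -0.1, 0.2]
gripper_width: 54.3
time_s: 24.63
ee_pos: [485.3, -193.3, 174.1]
ee_rot: [179.5, 0.2, 90.7]
force: [1.8, 0.6, -0.5]
gripper_width: 55.0
24.6333 [ 485.3 -193.3  174.1] [179.5   0.2  90.8] F [ 1.8  0.6 -0.5] w 55.0 q [ -23.    15.   100.4    0.    64.  -113.7]
top blank1 0.88 [446.5 217.3] [ 444.8 -605.6]
top blank1 0.85 [351.5 308. ] [ 171.1 -299. ]
top nose1 0.87 [342.2 293.4] [ 214.3 -272.9]
top nose1 0.53 [457.4 201.1] [ 496.1 -644.1]
```

View pics/t15c.png

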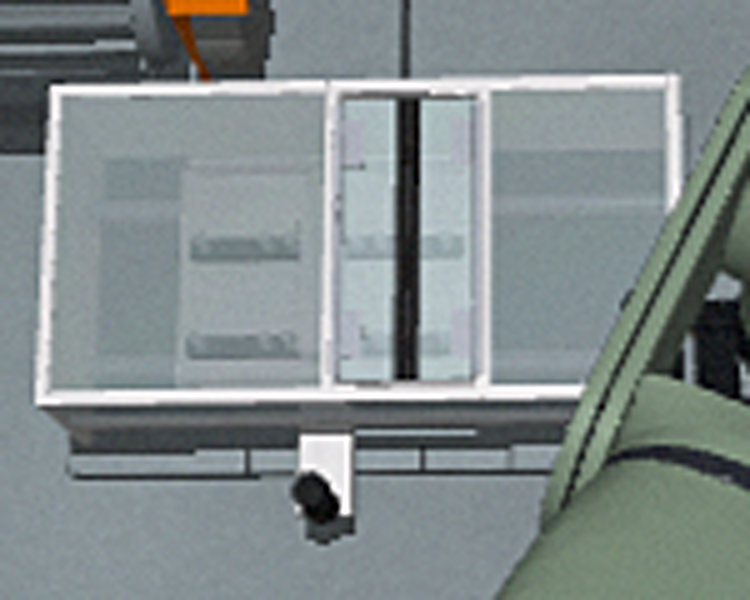

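View pics/w15.png

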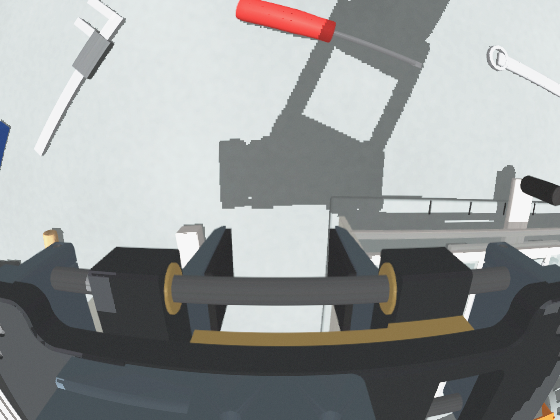

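Run:
```python
from h import *
t=grab('top')
for p in [(550,83,81),(633,83,81),(670,83,78),(610,95,81),(610,71,81)]:
    u=proj(t,p); print(p,(u-[160,110])*5)
im=t['img'][130:200,190:260,::-1]
g=cv2.createCLAHE(6,(2,2)).apply(cv2.cvtColor(im,cv2.COLOR_BGR2GRAY))
cv2.imwrite('pics/t15d.png',cv2.resize(g,None,fx=8,fy=8,interpolation=cv2.INTER_CUBIC))
```

```text
(550, 83, 81) [318.05868046 357.95901448]
(633, 83, 81) [320.63684648 228.07637114]
(670, 83, 78) [322.48309808 173.01728695]
(610, 95, 81) [300.468977   263.99946339]
(610, 71, 81) [339.39827429 263.45146285]
```

View pics/t15d.png

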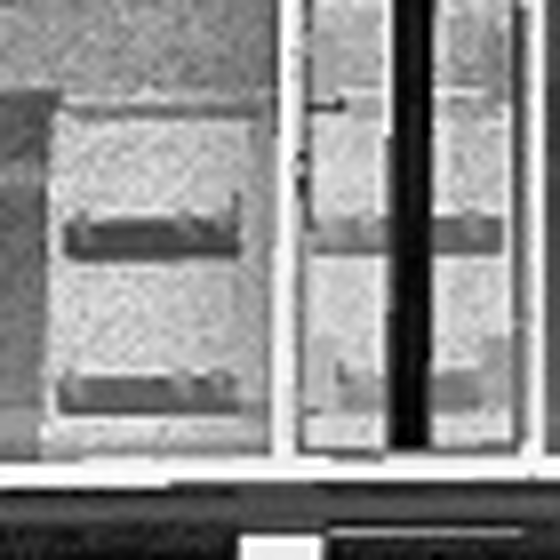

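The enhanced top view shows the loaded blank's grey band left of the frame bar, covering the support strip, and the flaps are shut. Next is blank 2. First I'll check how much room there is beside the bottle.

```bash
python3 -m creep '2.5 -1.3 0 0 0 0 -0.2;3 -1.5 0 0 0 0 -0.2;3 -1.5 0 0 0 0 -0.2;2.5 -1.2 0.3 0 0 0 -0.2;1.5 -0.6 0.3 0 0 0 -0.2;0 0 0 0 0 0 -0.2'
python3 - <<'E'
from h import *
np.set_printoptions(suppress=True,precision=1)
t=cv2.imread('pics/top0.png'); cv2.imwrite('pics/t0d.png',cv2.resize(t[120:200,300:440],None,fx=5,fy=5,interpolation=cv2.INTER_CUBIC))
st()
f=grab('wrist','w16.png')
for k,z in [('blank1',12.5),('nose1',12.5),('oil_bottle',75)]:
        for r in models.mark_of('wrist',k)[:4]:
            if r['confidence']>.3: print(k,r['confidence'],np.array(r['at']),atz(f,r['at'],z,True)[:2])
E
```

```text
time_s: 25.48
ee_pos: [613.7, -242.2, 180.5]
ee_rot: [179.7, 0.0, 91.6]
force: [0.3, 1.1, 0.7]
gripper_width: 54.8
25.4833 [ 613.7 -242.2  180.5] [179.7   0.   91.6] F [0.3 1.1 0.7] w 54.8 q [ -22.6   27.    80.8    0.1   72.  -114.2]
blank1 0.98 [ 0.5 64.7] [ 441.6 -627. ]
blank1 0.95 [225.7 167.7] [ 590.6 -299.6]
nose1 0.95 [234.5 222.3] [ 651.1 -290.5]
oil_bottle 0.88 [120.3 218.6] [ 630.7 -395.7]
```

View pics/t0d.png

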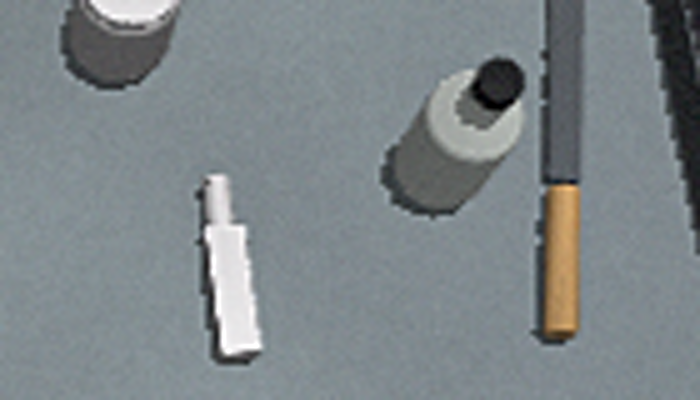

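View pics/w16.png

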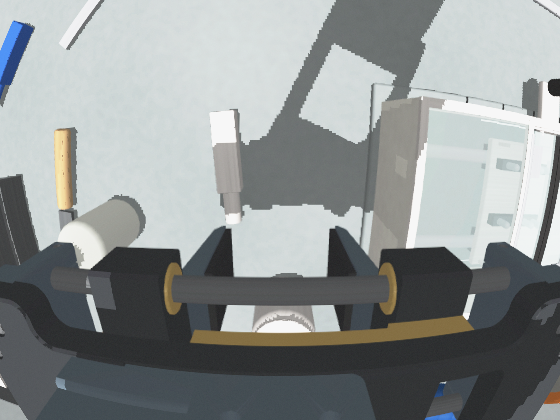

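Run:
```python
from h import *
np.set_printoptions(suppress=True,precision=1)
t=grab('top')
print('bottle base',atz(t,(386.2,154),0),'shoulder',atz(t,(300+475/5,120+112/5),110))
print('can top',atz(t,(324.5,117),90), 'can base near',atz(t,(300+113/5,120+86/5),0))
f=grab('wrist')
cv2.imwrite('pics/w16c.png',cv2.resize(f['img'][90:240,180:280,::-1],None,fx=4,fy=4,interpolation=cv2.INTER_CUBIC))
cv2.imwrite('pics/w16d.png',cv2.resize(f['img'][180:300,40:180,::-1],None,fx=4,fy=4,interpolation=cv2.INTER_CUBIC))
```

```text
bottle base [ 659.2 -434.6    0. ] shoulder [ 656.5 -434.4  110. ]
can top [ 750.8 -228.4   90. ] can base near [ 720.6 -229.5    0. ]
```

View pics/w16c.png

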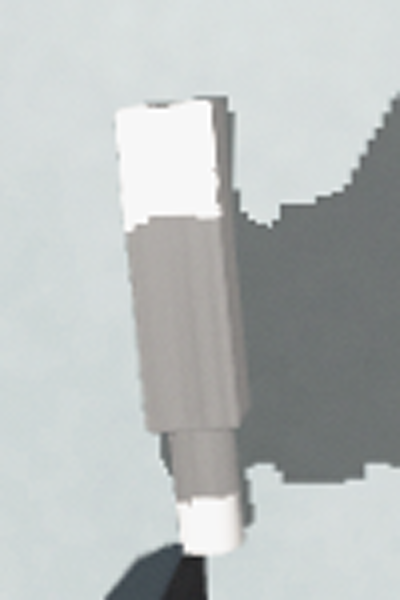

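View pics/w16d.png

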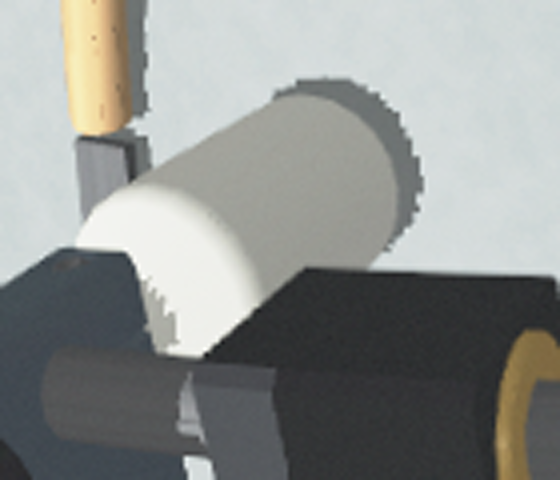

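Run:
```python
from h import *
np.set_printoptions(suppress=True,precision=1)
f=grab('wrist')
P=[atz(f,(180+a/4,90+b/4),25,True)[:2] for a,b in [(116,110),(212,100),(146,432),(240,429)]]
for p in P: print(p)
r=(P[0]+P[1])/2; s=(P[2]+P[3])/2; d=s-r; L=np.linalg.norm(d); d/=L
print('len',L,'w',np.linalg.norm(P[1]-P[0]),'yaw',np.degrees(np.arctan2(d[1],d[0])),'origin',r+d*60,'grip',r+d*44)
need(list(r+d*44)+[5],90+np.degrees(np.arctan2(d[1],d[0])))
```

```text
[ 532.5 -314.3]
[ 530.1 -289.8]
[ 615.8 -307.1]
[ 614.5 -282.3]
len 84.146735777086 w 24.590480419325363 yaw 5.0281784184341145 origin [ 591.1 -296.8] grip [ 575.2 -298.2]
need cm [ -3.4  -5.6 -17.6] rv [-0.   0.   0.1]
25.8333 [ 609.5 -242.1  180.9] [179.9  -0.   91.5] F [ 0.5 -0.2  0.2] w 54.5 q [ -22.7   26.7   81.2    0.1   72.  -114.2]
```

```bash
python3 -m creep '-1.2 -1.9 -1.5 0 0 0.03 -0.2;-1.2 -1.9 -1.5 0 0 0.03 -0.2;-1.1 -1.8 -1.5 0 0 0 -0.2;0 0 -1.5 0 0 0 -0.2;0 0 -1.5 0 0 0 -0.2;0 0 -1.5 0 0 0 -0.2;0 0 -1 0 0 0 -0.2;0 0 0 0 0 0 -0.2;0 0 0 0 0 0 -0.2'
python3 - <<'E'
from h import *
need((574,-298,5),95); grab('wrist','w17.png')
E
```

```text
time_s: 26.58
ee_pos: [568.4, -298.5, 82.0]
ee_rot: [179.6, 0.1, 95.1]
force: [0.2, 0.6, 0.3]
gripper_width: 54.8
need cm [ 0.56  0.05 -7.7 ] rv [ 0.001  0.007 -0.002]
26.5833 [ 568.4 -298.5   82. ] [1.7962e+02 9.0000e-02 9.5120e+01] F [0.2 0.6 0.3] w 54.8 q [ -28.8   29.9   91.     0.2   58.7 -124. ]
```

View pics/w17.png

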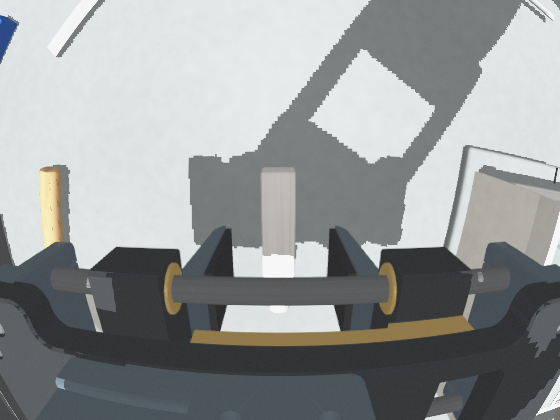

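Blank 2 is aligned and centred between the fingers, with its rear edge at (279,168), and the bottle is well clear. I'll descend with compensation.

```bash
python3 - <<'E'
from h import *
f=grab('wrist'); print(atz(f,(279,168),25,True))
E
python3 -m creep '0.3 0 -1.3 0 0 0 -0.2;0 0 -1.3 0 0 0 -0.2;0 0 -1.2 0 0 0 -0.2;0 0 -1 0 0 0 -0.2;0 0 -0.6 0 0 0 -0.2;0 0 0 0 0 0 -0.2;0 0 0 0 0 0 -0.2'
python3 - <<'E'
from h import *
need((574,-298,5),95)
E
```

```text
[ 527.72989338 -302.26117358   25.        ]
time_s: 27.27
ee_pos: [576.3, -299.2, 28.3]
ee_rot: [179.1, 0.4, 95.2]
force: [0.7, -0.1, -0.1]
gripper_width: 54.6
need cm [-0.23  0.12 -2.33] rv [ 0.006  0.017 -0.004]
27.2667 [ 576.3 -299.2   28.3] [179.07   0.44  95.21] F [ 0.7 -0.1 -0.1] w 54.6 q [ -28.5   33.3   93.6    0.2   52.  -123.9]
```

```bash
python3 -m creep '-0.5 0.1 -0.7 0.006 0.017 0 -0.2;-0.1 0 -0.7 0 0 0 -0.2;0 0 -0.5 0 0 0 -0.2;0 0 0 0 0 0 -0.2'
python3 - <<'E'
from h import *
need((571.5,-298,5),95)
E
```

```text
time_s: 27.6
ee_pos: [570.6, -298.6, 9.0]
ee_rot: [180.0, 0.1, 95.2]
force: [-0.1, 0.2, -0.6]
gripper_width: 54.7
need cm [ 0.09  0.06 -0.4 ] rv [ 0.001  0.001 -0.004]
27.6 [ 570.6 -298.6    9. ] [1.7997e+02 6.0000e-02 9.5230e+01] F [-0.1  0.2 -0.6] w 54.7 q [ -28.6   34.6   94.5   -0.    50.8 -123.8]
```

```bash
python3 -m creep '0 0 -0.4 0 0 0 -0.2;0 0 0 0 0 0 1;0 0 0 0 0 0 1;0 0 0 0 0 0 1;0 0 0 0 0 0 1;0 0 0 0 0 0 1;0 0 0 0 0 0 1;0 0 0 0 0 0 1;0 0 0 0 0 0 1;0 0 0 0 0 0 1;0 0 0 0 0 0 1;0 0 0 0 0 0 1' 45
python3 - <<'E'
from h import *
need((571.5,-298,5),95)
E
```

```text
time_s: 28.6
ee_pos: [570.9, -299.0, 4.8]
ee_rot: [179.9, 0.1, 95.2]
force: [-0.1, 0.3, -0.6]
gripper_width: 24.8
need cm [0.06 0.1  0.02] rv [ 0.002  0.002 -0.004]
28.6 [ 570.9 -299.     4.8] [1.7991e+02 1.1000e-01 9.5220e+01] F [-0.1  0.3 -0.6] w 24.8 q [-2.860e+01  3.490e+01  9.470e+01 -1.000e-01  5.030e+01 -1.238e+02]
```

```bash
python3 -m creep '0 0 1.5 0 0 0 1;0 0 3 0 0 0 1;0 0 3.5 0 0 -0.045 1;0 0 3.5 0 0 -0.045 1;0 0 3 0 0 0 1;0.2 2 1 0 0 0 1;0.3 3.2 0 0 0 0 1;0.3 3.2 0 0 0 0 1;0.3 3.2 0 0 0 0 1;0.3 3.2 0 0 0 0 1;0.2 3 0 0 0 0 1;0.2 2.5 0 0 0 0 1'
python3 - <<'E'
from h import *
need((595,25.5,150),90)
E
```

```text
time_s: 29.6
ee_pos: [583.6, -91.9, 164.4]
ee_rot: [-179.8, -0.1, 89.2]
force: [-0.2, 0.3, -2.7]
gripper_width: 24.6
need cm [ 1.14 11.74 -1.44] rv [-0.002 -0.003  0.014]
29.6 [583.6 -91.9 164.4] [-1.7982e+02 -9.0000e-02  8.9210e+01] F [-0.2  0.3 -2.7] w 24.6 q [-10.1  21.8  91.8   0.1  66.6 -99.3]
```

```bash
python3 -m creep '0.2 2.5 0 0 0 0.007 1;0.2 2.5 0 0 0 0.007 1;0.2 2.2 0 0 0 0 1;0.1 1.6 -0.3 0 0 0 1;0 0.9 -0.4 0 0 0 1;0 0.4 -0.4 0 0 0 1;0 0 0 0 0 0 1;0 0 0 0 0 0 1'
python3 - <<'E'
from h import *
need((595,25.5,135),90)
f=grab('wrist','w18.png');s=monitor.state()
cv2.imwrite('pics/w18c.png',cv2.resize(f['img'][100:260,160:400,::-1],None,fx=3,fy=3,interpolation=cv2.INTER_CUBIC))
E
```

```text
time_s: 30.27
ee_pos: [587.8, 19.7, 151.1]
ee_rot: [-179.6, -0.2, 90.5]
force: [0.8, -1.0, -1.5]
gripper_width: 24.7
need cm [ 0.72  0.58 -1.61] rv [-0.003 -0.008 -0.008]
30.2667 [587.8  19.7 151.1] [-1.7955e+02 -1.7000e-01  9.0450e+01] F [ 0.8 -1.  -1.5] w 24.7 q [  0.7  22.3  93.    0.2  65.1 -89.8]
```

View pics/w18c.png

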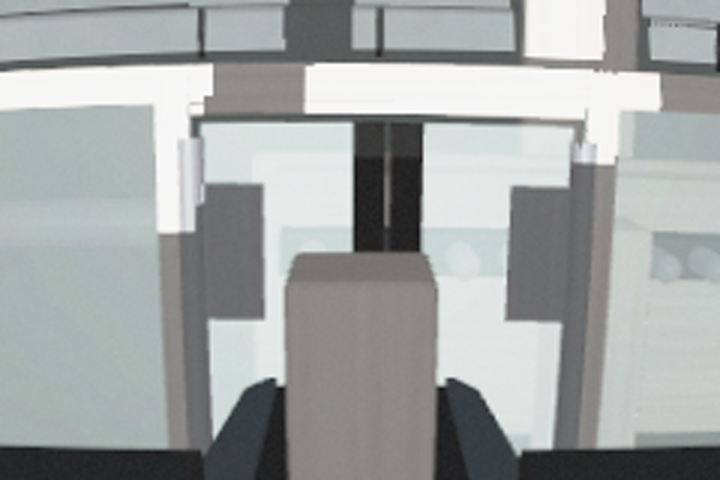

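Run:
```python
from h import *
f=grab('wrist'); s=monitor.state(); p=s['ee_pos']
g=lambda c,r,z: np.round(atz(f,(160+c/3,100+r/3),z,True),1)
print(g(287,282,p[2]+20.2)-p,g(437,282,p[2]+20.2)-p,'seam',g(388,150,116))
```

```text
[-40.28329548 -11.28247839  20.15081788] [-40.38329548  12.51752161  20.15081788] seam [531.4  25.6 116. ]
```

```bash
python3 -m creep '0.2 0.4 -0.5 0 -0.008 -0.004 1;0.1 0.2 -0.5 0 0 -0.004 1;0 0 -0.5 0 0 0 1;0 0 0 0 0 0 1;0 0 0 0 0 0 1'
python3 - <<'E'
from h import *
need((591.3,25.5,60.7),90)
f=grab('wrist','w19.png');s=monitor.state()
cv2.imwrite('pics/w19c.png',cv2.resize(f['img'][100:260,160:400,::-1],None,fx=3,fy=3,interpolation=cv2.INTER_CUBIC))
E
```

```text
time_s: 30.78
ee_pos: [591.4, 22.7, 134.8]
ee_rot: [179.9, -0.1, 89.7]
force: [0.3, -0.3, -2.1]
gripper_width: 24.5
need cm [-0.01  0.28 -7.41] rv [-0.002  0.002  0.006]
30.7833 [591.4  22.7 134.8] [ 1.799e+02 -1.300e-01  8.965e+01] F [ 0.3 -0.3 -2.1] w 24.5 q [  1.   23.1  94.2   0.1  62.5 -88.7]
```

View pics/w19c.png

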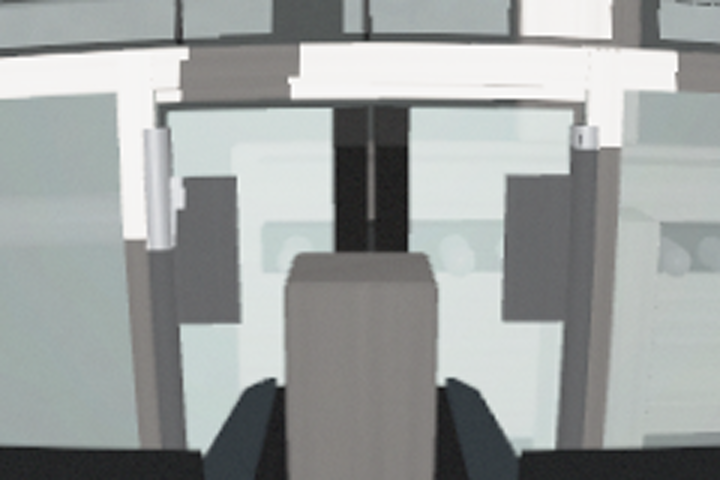

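```bash
python3 - <<'E'
from h import *
f=grab('wrist'); p=monitor.state()['ee_pos']
g=lambda c,r,z: np.round(atz(f,(160+c/3,100+r/3),z,True),1)
print(g(294,248,72),g(457,252,72),'blank',g(287,282,p[2]+20.2),g(437,282,p[2]+20.2))
E
python3 -m creep '0 0.25 -0.6 0 0 0.006 1;0 0 -0.7 0 0 0 1;0 0 -0.8 0 0 0 1;0 0 -0.8 0 0 0 1;0 0 0 0 0 0 1'
python3 -c "
from h import *
need((591.3,25.5,60.7),90)"
```

```text
[561.6   7.6  72. ] [562.9  47.3  72. ] blank [550.8  11.9 155.2] [550.9  35.5 155.2]
time_s: 31.3
ee_pos: [593.3, 25.5, 106.7]
ee_rot: [179.5, -0.1, 90.1]
force: [-0.3, -0.2, 2.8]
gripper_width: 24.5
need cm [-0.2  0.  -4.6] rv [-0.002  0.008 -0.001]
31.3 [593.3  25.5 106.7] [ 1.7955e+02 -1.2000e-01  9.0060e+01] F [-0.3 -0.2  2.8] w 24.5 q [  1.3  24.6  96.3   0.1  58.6 -88.8]
```

```bash
python3 -m creep '-0.2 0.1 -0.8 0 0.008 0 1;-0.2 0 -0.9 0 0.004 0 1;-0.1 0 -0.9 0 0.004 0 1;-0.1 0 -0.8 0 0 0 1;0 0 0 0 0 0 1;0 0 0 0 0 0 1'
python3 - <<'E'
from h import *
need((591.3,26.3,60.7),90); f=grab('wrist')
cv2.imwrite('pics/w20c.png',cv2.resize(f['img'][100:260,160:400,::-1],None,fx=3,fy=3,interpolation=cv2.INTER_CUBIC))
E
```

```text
time_s: 31.8
ee_pos: [593.7, 27.2, 77.6]
ee_rot: [179.5, -0.2, 90.1]
force: [-1.0, 1.1, 4.4]
gripper_width: 24.7
need cm [-0.24 -0.09 -1.69] rv [-0.003  0.009 -0.001]
31.8 [593.7  27.2  77.6] [ 1.795e+02 -1.700e-01  9.006e+01] F [-1.   1.1  4.4] w 24.7 q [  1.4  26.3  98.3   0.2  54.9 -88.8]
```

View pics/w20c.png

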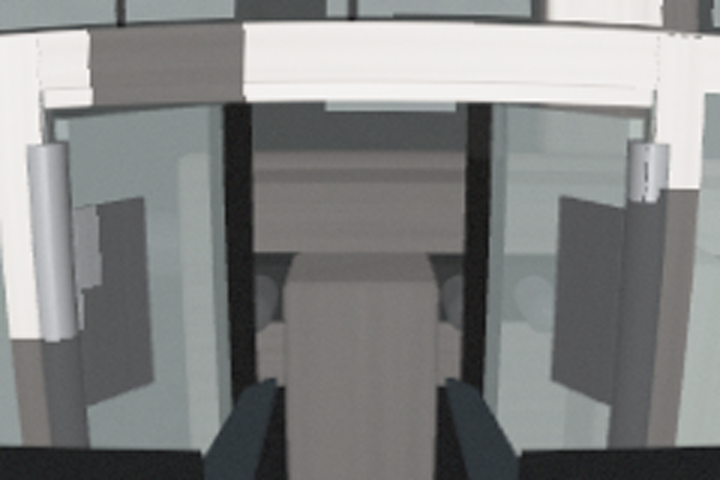

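```bash
python3 -m creep '-0.2 0 -0.7 0 0.008 0 1;-0.1 0 -0.6 0 0 0 1;0 0 -0.4 0 0 0 1;0 0 -0.2 0 0 0 1;0 0 0 0 0 0 1;0 0 -0.2 0 0 0 1;0 0 0 0 0 0 1'
python3 - <<'E'
from h import *
need((591.3,26.3,60.7),90); f=grab('wrist')
cv2.imwrite('pics/w21c.png',cv2.resize(f['img'][100:260,160:400,::-1],None,fx=3,fy=3,interpolation=cv2.INTER_CUBIC))
E
```

```text
time_s: 32.43
ee_pos: [592.7, 26.9, 61.0]
ee_rot: [179.6, -0.1, 90.1]
force: [1.5, 0.3, -5.8]
gripper_width: 24.9
need cm [-0.14 -0.06 -0.03] rv [-0.003  0.006 -0.001]
32.4333 [592.7  26.9  61. ] [ 1.7963e+02 -1.4000e-01  9.0080e+01] F [ 1.5  0.3 -5.8] w 24.9 q [  1.4  27.3  99.4   0.2  52.9 -88.8]
```

View pics/w21c.png

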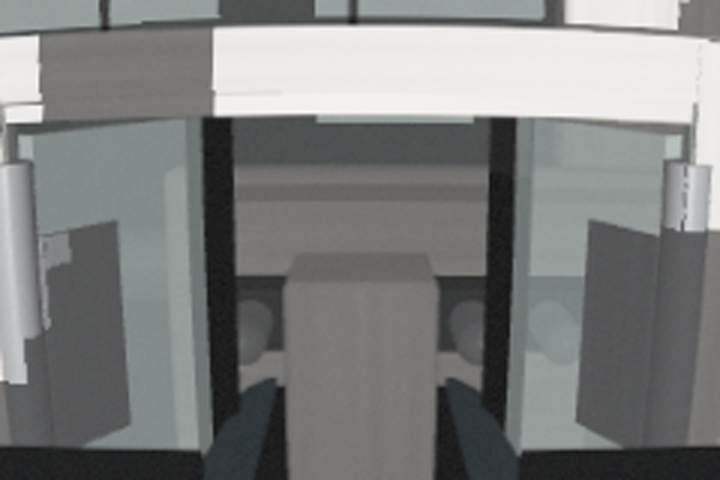

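```bash
python3 -m creep '0 0 0 0 0 0 0.25;0 0 0 0 0 0 0.25;0 0 0 0 0 0 0.25;0 0 0 0 0 0 0.25;0 0 0 0 0 0 0.25;0 0 0.6 0 0 0 0.25;0 0 0.8 0 0 0 0.25;0 0 1 0 0 0 0.25;0 0 1 0 0 0 0.25;0 0 1 0 0 0 0.25;0 0 1 0 0 0 0.25;0 0 1 0 0 0 0.25'
python3 -m creep '-0.5 0 2 0 0 0 0;-2 0 1 0 0 0 0;-2.5 1 0 0 0 0 0;-2.5 1.2 0 0 0 0 0;-2.5 1.2 0 0 0 0 0;-1.8 1 0 0 0 0 0;-0.9 0.6 0 0 0 0 0;0 0 0 0 0 0 0;0 0 0 0 0 0 0'
python3 - <<'E'
from h import *
need((463,82.5,65)); f=grab('wrist','w22.png')
for r in models.mark_of('wrist','grip_post')[:4]: print(r,atz(f,r['at'],102,True))
E
```

```text
time_s: 33.48
ee_pos: [589.3, 26.3, 126.4]
ee_rot: [-179.8, -0.1, 90.1]
force: [-0.0, 0.7, -0.1]
gripper_width: 34.2
time_s: 34.23
ee_pos: [464.0, 76.8, 177.5]
ee_rot: [178.4, -0.1, 90.0]
force: [0.8, -0.4, -0.0]
gripper_width: 45.6
need cm [ -0.1    0.57 -11.25] rv [-0.002  0.028 -0.   ]
34.2333 [464.   76.8 177.5] [ 1.7838e+02 -1.3000e-01  9.0010e+01] F [ 0.8 -0.4 -0. ] w 45.6 q [ 8.100e+00  9.700e+00  1.071e+02 -1.000e-01  6.160e+01 -8.190e+01]
{'at': [285.4, 214.3], 'confidence': 0.74} [464.40115668  81.76705697 102.        ]
```

View pics/w22.png

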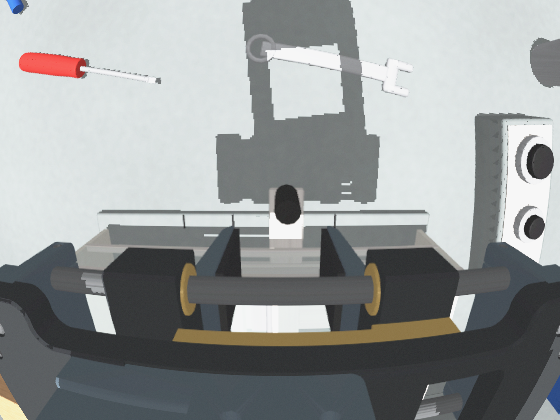

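Run:
```python
from h import *
f=grab('scene','s23.png');cv2.imwrite('pics/s23c.png',cv2.resize(f['img'][190:310,240:400,::-1],None,fx=4.5,fy=4.5,interpolation=cv2.INTER_CUBIC))
f=grab('top','t23.png')
```

```text
(no output)
```

View pics/s23c.png

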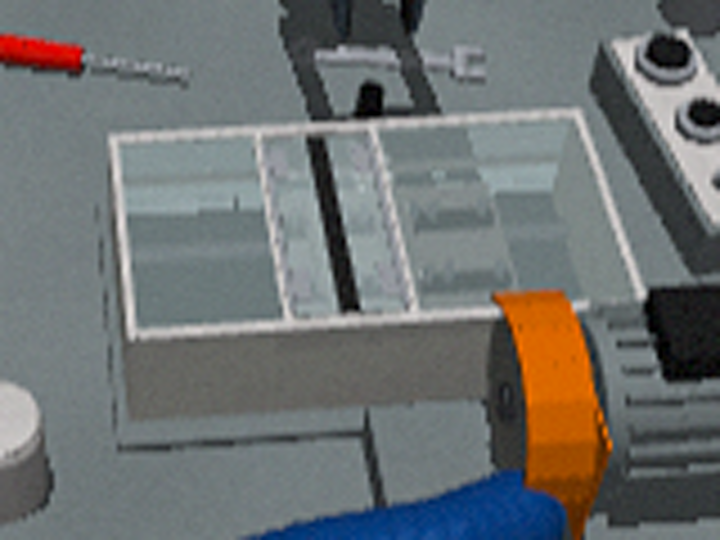

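View pics/t23.png

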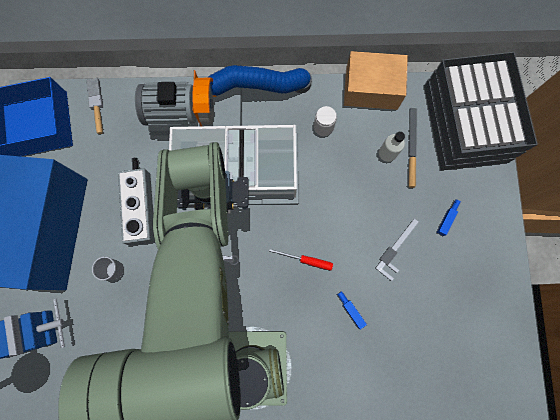

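No bare blanks remain on the bench and the flaps are shut. Next I take the post to the work station.

```bash
python3 -m creep '0 0.3 -1.3 0 0.02 0 0;0 0.2 -1.3 0 0.01 0 0;-0.1 0 -1.3 0 0 0 0;-0.1 0 -1.3 0 0 0 0;-0.2 0 -1 0 0 0 0;0 0 0 0 0 0 0'
python3 -c "
from h import *
need((463,82.5,65))"
```

```text
time_s: 34.93
ee_pos: [462.2, 80.7, 104.7]
ee_rot: [-179.2, -0.1, 89.7]
force: [-0.3, 0.2, -1.1]
gripper_width: 45.7
need cm [ 0.08  0.18 -3.97] rv [-0.001 -0.014  0.004]
34.9333 [462.2  80.7 104.7] [-1.7922e+02 -7.0000e-02  8.9740e+01] F [-0.3  0.2 -1.1] w 45.7 q [  8.4  15.2 111.7   0.2  53.8 -81.5]
```

```bash
python3 -m creep '0 0.2 -1 0 -0.01 0 0;-0.1 0 -1 0 0 0 0;-0.1 0 -1 0 0 0 0;0 0 -0.6 0 0 0 0;0 0 0 0 0 0 0;0 0 0 0 0 0 1;0 0 0 0 0 0 1;0 0 0 0 0 0 1;0 0 0 0 0 0 1;0 0 0 0 0 0 1;0 0 0 0 0 0 1;0 0 0 0 0 0 1' 20
python3 -c "
from h import *
need((463,82.5,65))"
```

```text
time_s: 35.93
ee_pos: [461.9, 81.6, 62.8]
ee_rot: [-179.4, 0.1, 89.7]
force: [1.2, -0.9, -3.7]
gripper_width: 21.3
need cm [0.11 0.09 0.22] rv [ 0.001 -0.011  0.005]
35.9333 [461.9  81.6  62.8] [-1.794e+02  9.000e-02  8.971e+01] F [ 1.2 -0.9 -3.7] w 21.3 q [  8.6  18.3 114.9   0.   47.4 -81.1]
```

```bash
python3 -m creep '0 1.2 0 0 0 0 1;0 1.2 0 0 0 0 1;0 1 0 0 0 0 1;0 1 0 0 0 0 1;0 0.8 0 0 0 0 1;0 0.8 0 0 0 0 1;0 0 0 0 0 0 1'
python3 -c "
from h import *
need((464,138,66))"
```

```text
time_s: 36.52
ee_pos: [461.9, 137.7, 62.7]
ee_rot: [-179.4, 0.9, 90.0]
force: [-0.8, -3.4, -3.6]
gripper_width: 21.6
need cm [0.21 0.03 0.33] rv [ 0.015 -0.01   0.   ]
36.5167 [461.9 137.7  62.7] [-179.41    0.87   90.  ] F [-0.8 -3.4 -3.6] w 21.6 q [ 15.7  19.4 113.1  -0.9  48.3 -73.7]
```

```bash
python3 -m creep '0 0.4 0 0 0 0 1;0 0 0 0 0 0 1;0 0 0 0 0 0 -0.2;0 0 0 0 0 0 -0.2;0 0 0 0 0 0 -0.2;0 0 0 0 0 0 -0.2;0 0 0 0 0 0 -0.2;0 0 0 0 0 0 -0.2'
python3 -m creep '0 0 1.5 0.008 -0.01 0 -0.2;0 0 2.5 0.007 0 0 -0.2;0 0 2.5 0 0 0 0.5;0 0 2.5 0 0 0 1;0 0 1.5 0 0 0 1;0 0 1 0 0 0 1;0 0 0 0 0 0 1;0 0 0 0 0 0 1'
python3 - <<'E'
from h import *
np.set_printoptions(suppress=True,precision=1)
st(); w=grab('wrist','w24.png');t=grab('top','t24.png')
for n,f in [('wrist',w),('top',t)]:
    for k,z in [('grip_post',102),('clamp_top',84),('extract_top',84),('start_top',84)]:
        for r in models.mark_of(n,k)[:3]:
            if r['confidence']>.3: print(n,k,r['confidence'],np.array(r['at']),atz(f,r['at'],z,n=='wrist')[:2])
E
```

```text
time_s: 37.18
ee_pos: [462.5, 141.2, 64.1]
ee_rot: [-179.5, 1.1, 90.3]
force: [-0.1, -0.1, -0.2]
gripper_width: 54.2
time_s: 37.85
ee_pos: [460.3, 141.6, 183.9]
ee_rot: [-180.0, 0.1, 90.3]
force: [0.3, -0.3, -0.7]
gripper_width: 17.7
37.85 [460.3 141.6 183.9] [-180.     0.1   90.3] F [ 0.3 -0.3 -0.7] w 17.7 q [ 15.8  11.3 104.1  -0.2  64.7 -74.4]
wrist grip_post 0.85 [277.1 220.3] [465.6 139.6]
wrist clamp_top 0.6 [496.5 165.8] [416.3 354.2]
wrist extract_top 0.57 [491.5 234.2] [487.5 361.4]
top grip_post 0.59 [204.8 209.5] [459.4 133.8]
top clamp_top 0.66 [322.6 126.9] [ 720.8 -222.2]
```

View pics/w24.png

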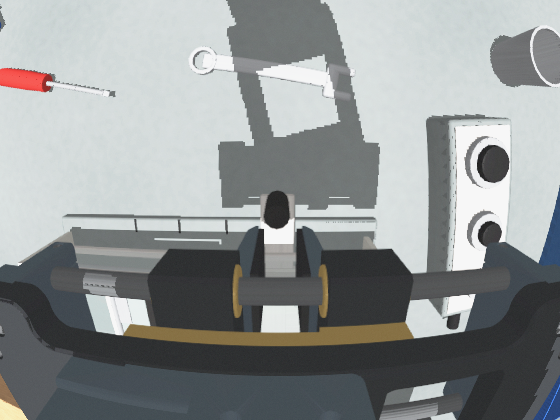

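View pics/t24.png

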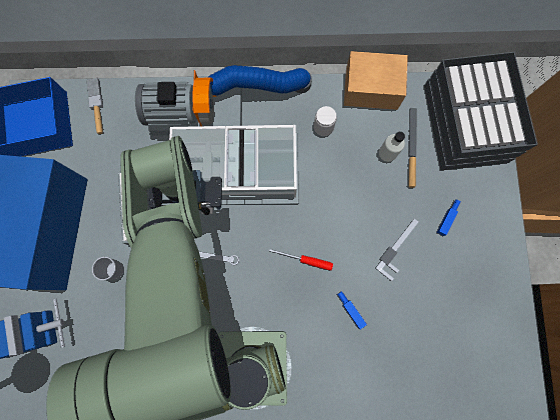

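```bash
python3 - <<'E'
from h import *
np.set_printoptions(suppress=True,precision=1)
t=grab('top');s=grab('scene')
# box corner candidates: top image back-right top corner (87,178); scene: same corner ~ (430,147)?? / (448,240)
for z in (0,100,150,200,250,300):
    print(z,'top(87,178)',atz(t,(87,178),z)[:2],'top(64,290)',atz(t,(64,290),z)[:2],'sc(443,243)',atz(s,(443,243),z)[:2],'sc(427,178)',atz(s,(427,178),z)[:2])
E
python3 -c "
import cv2
i=cv2.imread('pics/scene0.png');cv2.imwrite('pics/s0d.png',cv2.resize(i[120:280,360:540],None,fx=4,fy=3.7))"
```

```text
0 top(87,178) [591.3 546.3] top(64,290) [230.1 587.4] sc(443,243) [575.2 537.7] sc(427,178) [203.3 611.5]
100 top(87,178) [561.4 495.2] top(64,290) [228.6 533.1] sc(443,243) [654.1 473.5] sc(427,178) [314.7 540.9]
150 top(87,178) [546.5 469.7] top(64,290) [227.8 505.9] sc(443,243) [693.6 441.4] sc(427,178) [370.3 505.5]
200 top(87,178) [531.5 444.2] top(64,290) [227.1 478.8] sc(443,243) [733.1 409.3] sc(427,178) [426.  470.2]
250 top(87,178) [516.6 418.6] top(64,290) [226.3 451.6] sc(443,243) [772.5 377.2] sc(427,178) [481.7 434.9]
300 top(87,178) [501.6 393.1] top(64,290) [225.6 424.5] sc(443,243) [812.  345.1] sc(427,178) [537.3 399.6]
```

View pics/s0d.png

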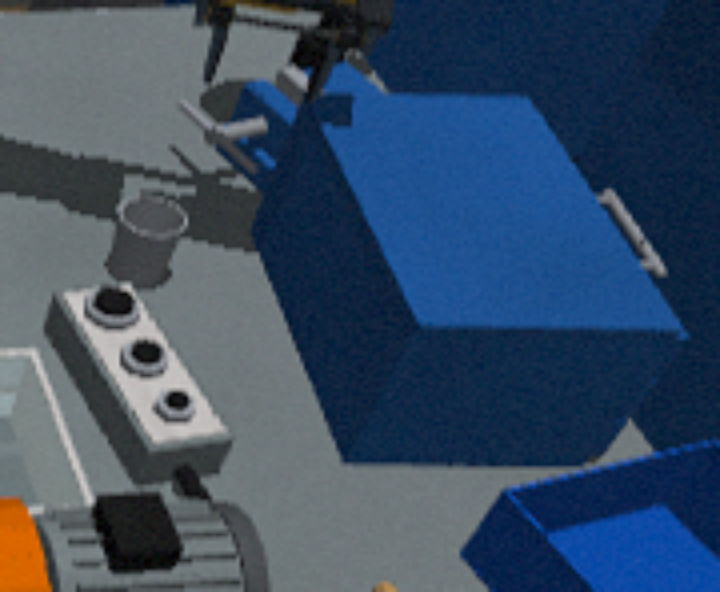

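```bash
python3 -m creep '-0.4 2 0 0 0 0 1;-0.5 3 0 0 0 0 1;-0.5 3 0 0 0 0 1;-0.5 3 0 0 0 0 1;-0.5 3 0 0 0 0 1;-0.4 2.4 -0.5 0 0 0 1;-0.3 1.6 -0.5 0 0 0 1;-0.2 0.8 -0.5 0 0 0 1;0 0 0 0 0 0 1'
python3 - <<'E'
from h import *
np.set_printoptions(suppress=True,precision=1)
need((418,354.5,95)); w=grab('wrist','w25.png');t=grab('top','t25.png')
cv2.imwrite('pics/t25c.png',cv2.resize(t['img'][110:230,160:310,::-1],None,fx=5,fy=5,interpolation=cv2.INTER_CUBIC))
for n,f in [('wrist',w),('top',t)]:
    for k,z in [('grip_post',102),('clamp_top',84),('extract_top',84),('start_top',84)]:
        for r in models.mark_of(n,k)[:3]:
            if r['confidence']>.3: print(n,k,r['confidence'],np.array(r['at']),atz(f,r['at'],z,n=='wrist')[:2])
E
```

```text
time_s: 39.2
ee_pos: [425.9, 337.2, 168.0]
ee_rot: [179.9, 0.1, 90.0]
force: [-0.1, 0.1, -0.3]
gripper_width: 0.2
need cm [-0.8  1.7 -7.3] rv [ 0.  0. -0.]
39.2 [425.9 337.2 168. ] [179.9   0.1  90. ] F [-0.1  0.1 -0.3] w 0.2 q [ 37.3  17.4  97.9  -0.2  64.7 -52.7]
wrist grip_post 0.62 [ 67.8 257.6] [465.  138.3]
wrist clamp_top 0.57 [299.2 200.7] [415.3 353.1]
wrist extract_top 0.58 [303.7 202. ] [416.4 356.7]
top grip_post 0.79 [205.  206.6] [468.2 133.4]
top clamp_top 0.46 [135.6 224.4] [420.1 343.9]
top start_top 0.47 [131.8 181.7] [552.6 363.9]
```

View pics/w25.png

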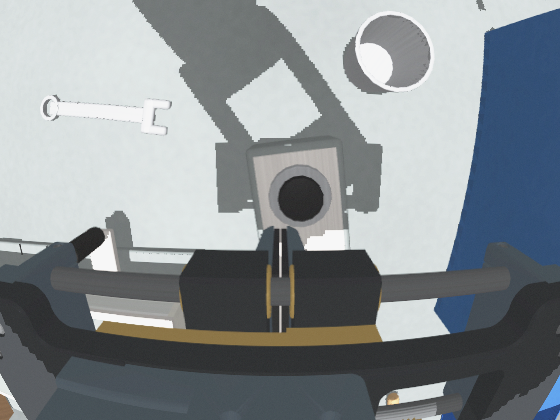

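View pics/t25c.png

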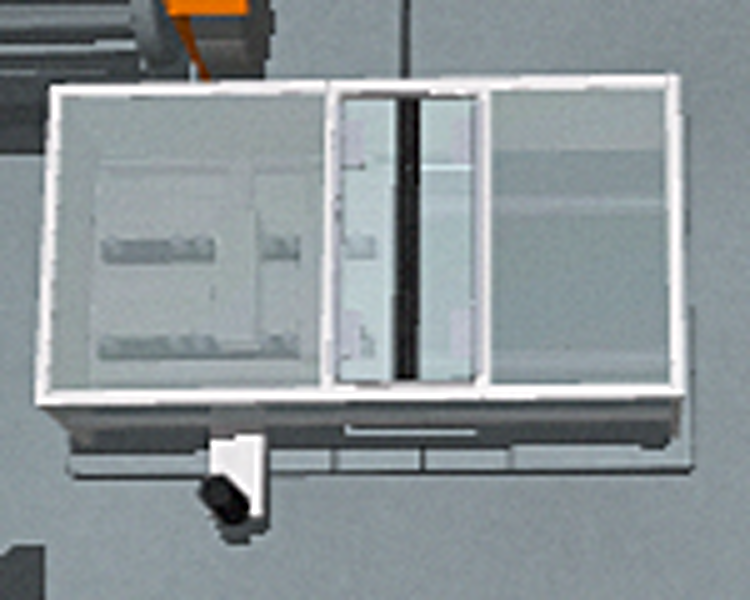

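The flaps are shut and the carriage is at the left end. The top view shows its plate against the left stop, a blank in bay2, and supports hidden by the other blank. The clamp button is at (300,198), which is about (414.5,353).

```bash
python3 -m creep '-0.6 0.8 -1.2 0 0 0 1;-0.5 0.8 -1.2 0 0 0 1;-0.1 0 -1.2 0 0 0 1;-0.1 0 -1.2 0 0 0 1;-0.1 0 -0.8 0 0 0 1;0 0 0 0 0 0 1;0 0 0 0 0 0 1'
python3 - <<'E'
from h import *
need((414.5,353,82)); w=grab('wrist','w26.png')
E
```

```text
time_s: 40.28
ee_pos: [414.3, 351.3, 113.4]
ee_rot: [179.6, -0.1, 89.7]
force: [0.5, 0.5, 0.2]
gripper_width: 0.4
need cm [ 0.02  0.17 -3.14] rv [-0.001  0.007  0.006]
40.2833 [414.3 351.3 113.4] [ 1.796e+02 -7.000e-02  8.968e+01] F [0.5 0.5 0.2] w 0.4 q [ 39.2  20.2 102.6  -0.2  56.9 -50.3]
```

View pics/w26.png

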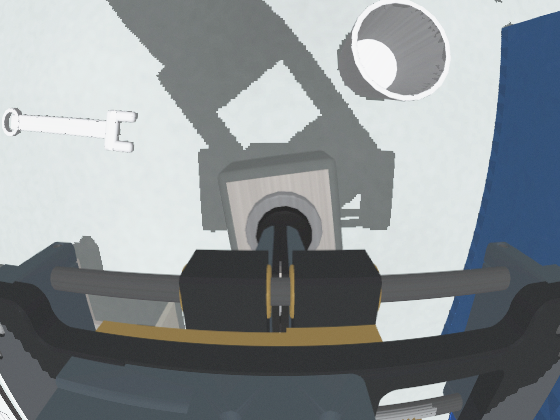

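Over the clamp button. Pressing in small steps.

```bash
python3 -m creep '0 0.15 -0.8 0 0 0 1;-0.1 0 -0.8 0 0 0 1;0 0 -0.6 0 0 0 1;0 0 -0.4 0 0 0 1;0 0 0 0 0 0 1'
python3 -c "
from h import *
need((414.5,353,79))"
```

```text
time_s: 40.75
ee_pos: [414.6, 353.5, 86.9]
ee_rot: [179.4, -0.2, 89.6]
force: [-0.9, 0.1, -0.5]
gripper_width: 0.1
need cm [-0.01 -0.05 -0.79] rv [-0.004  0.01   0.006]
40.75 [414.6 353.5  86.9] [179.41  -0.23  89.64] F [-0.9  0.1 -0.5] w 0.1 q [ 39.4  21.8 104.5  -0.3  53.1 -50.1]
```

```bash
python3 -m creep '0 0 -0.5 0 0 0 1;0 0 -0.5 0 0 0 1;0 0 -0.4 0 0 0 1;0 0 -0.2 0 0 0 1'
python3 -c "
from h import *
need((414.5,353,79))"
```

```text
time_s: 41.08
ee_pos: [415.2, 354.0, 77.8]
ee_rot: [179.3, -0.3, 89.6]
force: [-1.9, -2.9, 8.6]
gripper_width: 0.4
need cm [-0.07 -0.1   0.12] rv [-0.006  0.013  0.006]
41.0833 [415.2 354.   77.8] [179.28  -0.34  89.63] F [-1.9 -2.9  8.6] w 0.4 q [ 39.4  22.4 105.1  -0.3  51.7 -50.1]
```

```bash
python3 -m creep '0 0 -0.1 0 0 0 1;0 0 0.8 0 0 0 1;0 0 1.2 0 0 0 1;0 0 1.2 0 0 0 1;1.2 0.1 0.8 0 0.01 0.005 1;2 0.2 0 0 0 0 1;2 0.2 0 0 0 0 1;1.2 0.1 0 0 0 0 1;0 0 0 0 0 0 1;0 0 0 0 0 0 1'
python3 - <<'E'
from h import *
np.set_printoptions(suppress=True,precision=1)
need((488,360,79)); w=grab('wrist','w27.png')
for k,z in [('extract_top',84),('clamp_top',84)]:
        for r in models.mark_of('wrist',k)[:3]: print(k,r['confidence'],np.array(r['at']),atz(w,r['at'],z,True)[:2])
E
```

```text
time_s: 41.92
ee_pos: [481.3, 360.3, 122.3]
ee_rot: [179.7, -0.5, 90.0]
force: [-0.5, -0.6, 0.3]
gripper_width: 0.7
need cm [ 0.7 -0.  -4.3] rv [-0.  0.  0.]
41.9167 [481.3 360.3 122.3] [179.7  -0.5  90. ] F [-0.5 -0.6  0.3] w 0.7 q [ 35.6  24.4  94.2   0.3  61.  -54.5]
extract_top 0.51 [284.6 239.7] [486.9 364.3]
clamp_top 0.66 [267.4 137.3] [417.5 353.2]
```

View pics/w27.png

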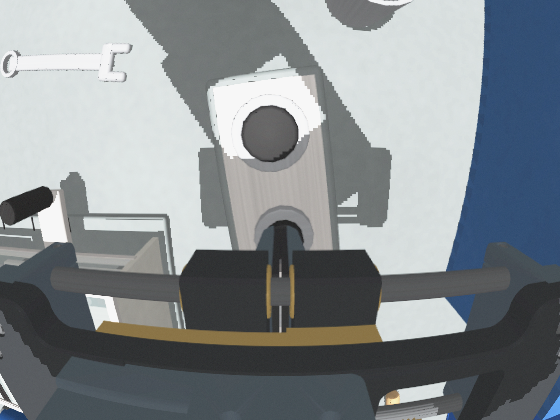

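```bash
python3 -m creep '0.4 0.1 -0.8 0 0 0 1;0 0 -0.9 0 0 0 1;-0.1 0 -0.9 0 0 0 1;0 0 -0.6 0 0 0 1;0 0 -0.3 0 0 0 1;0 0 0 0 0 0 1'
python3 -c "
from h import *
need((486.5,361.5,79))"
```

```text
time_s: 42.57
ee_pos: [480.4, 361.0, 82.9]
ee_rot: [179.9, -0.4, 90.2]
force: [1.8, -0.6, 0.7]
gripper_width: 0.5
need cm [ 0.61  0.05 -0.39] rv [-0.006  0.002 -0.003]
42.5667 [480.4 361.   82.9] [179.89  -0.36  90.16] F [ 1.8 -0.6  0.7] w 0.5 q [ 35.7  26.6  96.8   0.3  56.3 -54.6]
```

```bash
python3 -m creep '0.5 0 0.4 0 0 0 1;0.4 0 0 0 0 0 1;0 0 0 0 0 0 1'
python3 -c "
from h import *
need((486.5,361.5,79))"
```

```text
time_s: 42.82
ee_pos: [489.9, 361.0, 87.1]
ee_rot: [179.9, -0.3, 90.2]
force: [-0.2, -0.2, 0.1]
gripper_width: 0.7
need cm [-0.34  0.05 -0.81] rv [-0.006  0.001 -0.003]
42.8167 [489.9 361.   87.1] [179.92  -0.33  90.19] F [-0.2 -0.2  0.1] w 0.7 q [ 35.2  27.   95.4   0.3  57.3 -55.2]
```

```bash
python3 -m creep '-0.3 0 -0.4 0 0 0 1;0 0 -0.5 0 0 0 1;0 0 -0.4 0 0 0 1;0 0 -0.3 0 0 0 1'
python3 -c "
from h import *
need((486.5,361.5,79))"
```

```text
time_s: 43.15
ee_pos: [488.0, 361.6, 77.4]
ee_rot: [179.7, -0.5, 90.1]
force: [-5.6, -5.5, 26.1]
gripper_width: 0.7
need cm [-0.15 -0.01  0.16] rv [-0.009  0.005 -0.003]
43.15 [488.  361.6  77.4] [179.71  -0.5   90.15] F [-5.6 -5.5 26.1] w 0.7 q [ 35.3  27.3  96.5   0.3  55.7 -55. ]
```

```bash
python3 -m creep '0 0 0.8 0 0 0 1;0 0 1.2 0 0 0 1;0 0 1.2 0 0 0 1;1.2 0.1 0.8 -0.008 0.005 0 1;2 0.2 0 0 0 0 1;2 0.2 0 0 0 0 1;1 0.1 0 0 0 0 1;0 0 0 0 0 0 1;0 0 0 0 0 0 1'
python3 - <<'E'
from h import *
np.set_printoptions(suppress=True,precision=1)
need((557,367,79)); w=grab('wrist','w28.png')
for k,z in [('extract_top',84),('start_top',84)]:
        for r in models.mark_of('wrist',k)[:3]: print(k,r['confidence'],np.array(r['at']),atz(w,r['at'],z,True)[:2])
E
```

```text
time_s: 43.9
ee_pos: [549.9, 367.3, 119.2]
ee_rot: [-180.0, -0.1, 90.2]
force: [-0.0, -0.0, 0.5]
gripper_width: 0.4
need cm [ 0.7 -0.  -4. ] rv [-0. -0. -0.]
43.9 [549.9 367.3 119.2] [-180.    -0.1   90.2] F [-0.  -0.   0.5] w 0.4 q [ 32.7  29.8  85.2   0.   65.  -57.5]
extract_top 0.96 [272.4 142. ] [488.8 362.9]
start_top 0.65 [284.8 243. ] [556.5 371.2]
```

View pics/w28.png

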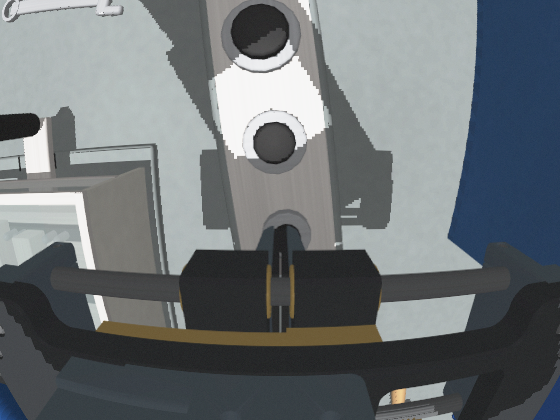

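```bash
python3 -m creep '0.6 0.2 -0.6 0 0 0 1;0.2 0 -0.8 0 0 0 1;0 0 -0.8 0 0 0 1;0 0 -0.6 0 0 0 1;0 0 0 0 0 0 1;0 0 0 0 0 0 1'
python3 -c "
from h import *
need((557,369,79))"
```

```text
time_s: 44.55
ee_pos: [554.8, 369.2, 87.5]
ee_rot: [-179.8, 0.1, 90.4]
force: [0.8, -0.7, 0.2]
gripper_width: 0.6
need cm [ 0.22 -0.02 -0.85] rv [ 0.001 -0.003 -0.006]
44.55 [554.8 369.2  87.5] [-1.798e+02  5.000e-02  9.035e+01] F [ 0.8 -0.7  0.2] w 0.6 q [ 32.6  31.8  86.5   0.1  61.9 -57.8]
```

```bash
python3 -m creep '0.2 0 -0.3 0 0 0 1;0 0 -0.5 0 0 0 1;0 0 -0.4 0 0 0 1;0 0 -0.3 0 0 0 1'
python3 -c "
from h import *
need((557,369,79))"
```

```text
time_s: 44.88
ee_pos: [557.3, 369.4, 77.4]
ee_rot: [-179.9, -0.0, 90.4]
force: [-6.8, -4.3, 23.2]
gripper_width: 0.7
need cm [-0.03 -0.04  0.16] rv [-0.    -0.001 -0.006]
44.8833 [557.3 369.4  77.4] [-1.7993e+02 -2.0000e-02  9.0360e+01] F [-6.8 -4.3 23.2] w 0.7 q [ 32.5  32.5  86.9   0.1  60.7 -57.9]
```

```bash
python3 -m creep '0 0 0.8 0 0 0 1;0 0 1.5 0 0 0 1;0 0 2 0 0 0 1;0 0 2.5 0 0 0 1;-1.5 0 2 0 0 0 1;-2.5 0 0.5 0 0 0 1;-2.5 0 0 0 0 0 1;-2.5 0 0 0 0 0 1;-2 0 0 0 0 0 1;-1 0 0 0 0 0 1;0 0 0 0 0 0 1;0 0 0 0 0 0 1'
python3 - <<'E'
from h import *
st(); t=grab('top','t30.png'); grab('wrist','w30.png')
cv2.imwrite('pics/t30c.png',cv2.resize(t['img'][110:250,110:310,::-1],None,fx=4,fy=4,interpolation=cv2.INTER_CUBIC))
f=grab('scene');cv2.imwrite('pics/s30c.png',cv2.resize(f['img'][170:310,240:420,::-1],None,fx=4.2,fy=4.2,interpolation=cv2.INTER_CUBIC))
E
```

```text
time_s: 45.88
ee_pos: [435.6, 369.7, 176.4]
ee_rot: [179.6, -0.4, 90.2]
force: [0.6, -0.3, 0.6]
gripper_width: 0.6
45.8833 [435.6 369.7 176.4] [179.56  -0.4   90.23] F [ 0.6 -0.3  0.6] w 0.6 q [ 39.1  19.2  94.    0.   66.2 -51.1]
```

View pics/t30c.png

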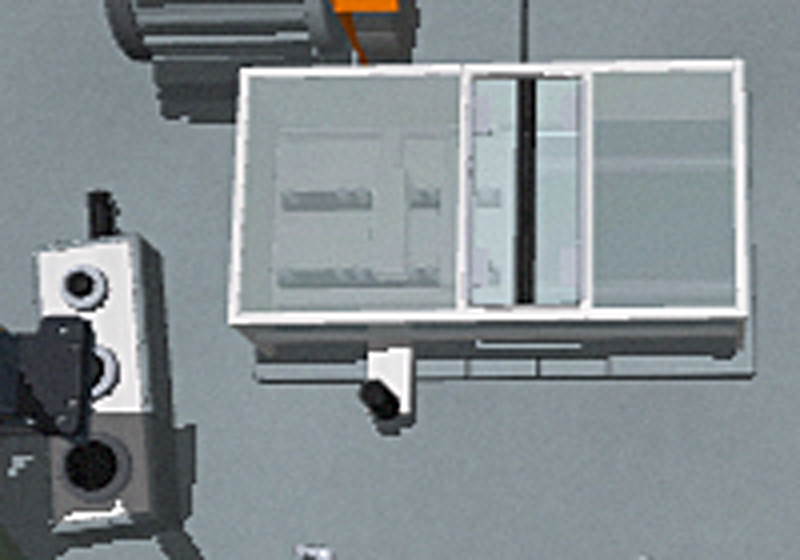

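View pics/s30c.png

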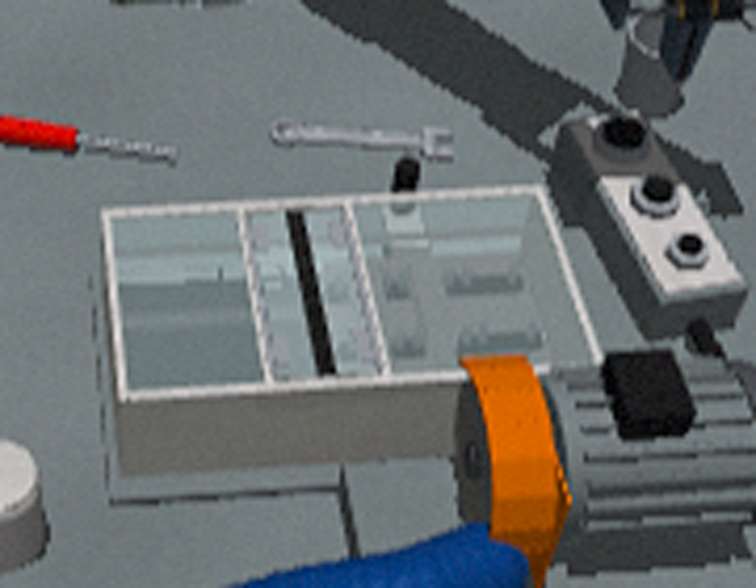

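View pics/t30.png

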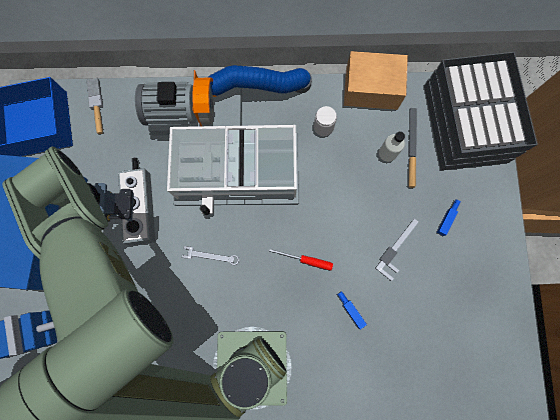

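Run:
```python
from h import *
t=grab('top')
print(atz(t,(110+281/4,110+200/4),58), atz(t,(160+281/5,110+245/5),58), atz(t,(160+190/5,110+245/5),58))
im=t['img'][135:200,170:235,::-1]
g=cv2.createCLAHE(6,(2,2)).apply(cv2.cvtColor(im,cv2.COLOR_BGR2GRAY))
cv2.imwrite('pics/t31d.png',cv2.resize(g,None,fx=9,fy=9,interpolation=cv2.INTER_CUBIC))
```

```text
[628.76581262 224.82076282  58.        ] [630.36801107 111.36743259  58.        ] [631.22577933 168.8047901   58.        ]
```

View pics/t31d.png

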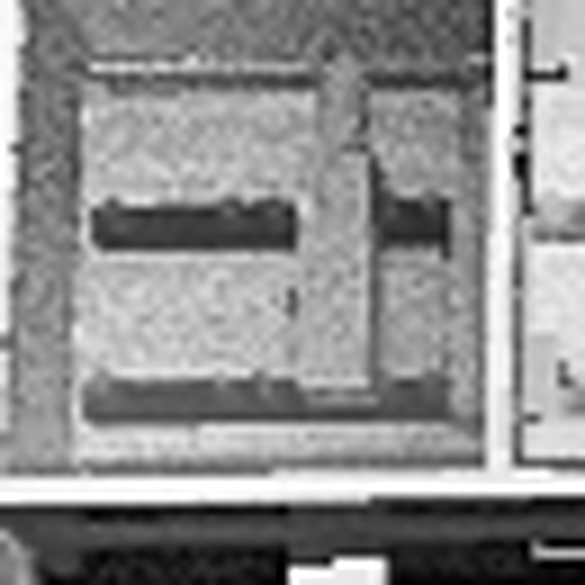

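Run:
```python
from h import *
t=grab('top')
c=lambda p:np.round((proj(t,p)-[170,135])*9)
for x in (545,550,555,560): print(x,c((x,139,81)))
for x in (660,670,680): print('nose',x,c((x,139,72)))
print('support rear front edge/back edge z56',c((556,160,56)),c((568,160,56)),'front sup',c((620,160,56)),c((632,160,56)))
```

```text
545 [317. 436.]
550 [318. 421.]
555 [318. 407.]
560 [318. 393.]
nose 660 [332. 122.]
nose 670 [332.  95.]
nose 680 [333.  68.]
support rear front edge/back edge z56 [272. 425.] [273. 392.] front sup [277. 248.] [278. 215.]
```

Carriage travel measures 113 mm from the bay2 detent, so about 0.169. In the top view blank 1 looks a few mm towards the back, so I'll take one closer look before handing in.

```bash
python3 -m creep '0 0 3 0 0 0 1;0 -1 3 0 0 0 1;2 -2 2 0 0 0 1;2.7 -2.5 0 0 0 0 1;2.7 -2.5 0 0 0 0 1;2.7 -2.5 0 0 0 0 1;2.7 -2.5 0 0 0 0 1;2.7 -2.5 0 0 0 0 1;2.7 -2.5 0 0 0 0 1;2.5 -2 0 0 0 0 1;1.5 -1 0 0 0 0 1;0 0 0 0 0 0 1'
python3 - <<'E'
from h import *
st(); f=grab('wrist','w31.png')
cv2.imwrite('pics/w31c.png',cv2.resize(f['img'][20:240,130:400,::-1],None,fx=2.8,fy=2.7,interpolation=cv2.INTER_CUBIC))
E
```

```text
time_s: 47.13
ee_pos: [674.3, 145.0, 255.8]
ee_rot: [179.5, -0.2, 90.0]
force: [-0.8, -0.3, -0.3]
gripper_width: 0.5
47.1333 [674.3 145.  255.8] [179.54  -0.23  89.97] F [-0.8 -0.3 -0.3] w 0.5 q [ 11.1  27.7  68.8   0.1  82.9 -78.9]
```

View pics/w31.png

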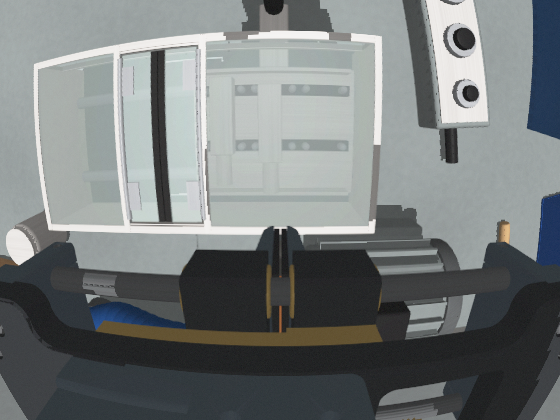

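Run:
```python
from h import *
f=grab('wrist')
im=f['img'][30:230,190:385,::-1]
l=cv2.cvtColor(im,cv2.COLOR_BGR2GRAY); g=cv2.createCLAHE(5,(3,3)).apply(l)
cv2.imwrite('pics/w32.png',cv2.resize(g,None,fx=3,fy=3,interpolation=cv2.INTER_CUBIC))
c=lambda p:np.round((proj(f,p,True)-[190,30])*3)
for y in (139,83):
  for x in (545,550,555,560): print(y,'rear top',x,c((x,y,81)))
  for x in (630,635,640,645): print(y,'shoulder',x,c((x,y,81)))
  for x in (665,670,675,680): print(y,'nose',x,c((x,y,77)))
print('sup',[c((x,165,56)) for x in (556,568,620,632)])
```

```text
139 rear top 545 [246. 118.]
139 rear top 550 [246. 132.]
139 rear top 555 [246. 146.]
139 rear top 560 [246. 160.]
139 shoulder 630 [246. 357.]
139 shoulder 635 [246. 371.]
139 shoulder 640 [246. 385.]
139 shoulder 645 [247. 399.]
139 nose 665 [247. 452.]
139 nose 670 [247. 466.]
139 nose 675 [247. 479.]
139 nose 680 [247. 492.]
83 rear top 545 [ 86. 122.]
83 rear top 550 [ 86. 136.]
83 rear top 555 [ 86. 150.]
83 rear top 560 [ 86. 164.]
83 shoulder 630 [ 89. 359.]
83 shoulder 635 [ 90. 373.]
83 shoulder 640 [ 90. 387.]
83 shoulder 645 [ 91. 401.]
83 nose 665 [ 95. 453.]
83 nose 670 [ 95. 467.]
83 nose 675 [ 96. 480.]
83 nose 680 [ 96. 493.]
sup [array([317., 156.]), array([317., 188.]), array([316., 325.]), array([316., 356.])]
```

View pics/w32.png

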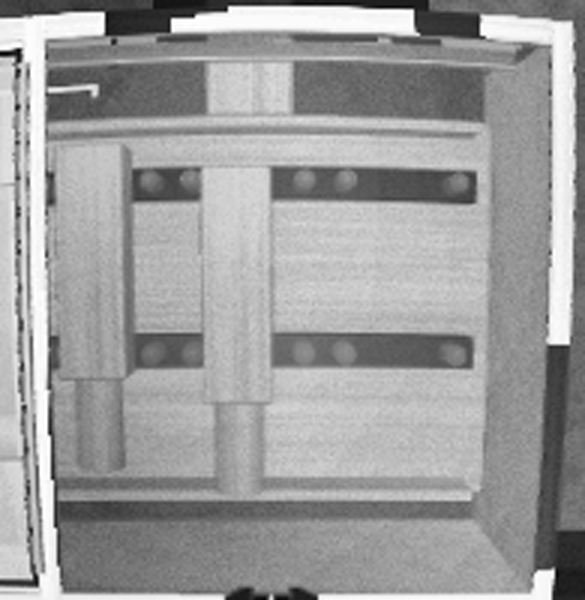

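This view shows both blanks flat between their pins with noses to the back. The bay3 blank is about −2 mm along its bay. The bay2 blank is about +7 mm, within the 15 mm limit. The flaps are shut and the arm is clear, so I'll hand in.

```bash
python3 -c "
from h import *
st(); print(job.job_done())"
```

```text
47.2333 [671.5 147.4 256. ] [179.68  -0.3   90.1 ] F [0.3 0.1 0.5] w 0.4 q [ 11.3  27.6  69.1   0.2  83.  -78.8]
the job is handed in; nothing more can be done
None
```

I loaded both bare aluminium blanks on the bench, one into bay2 and one into bay3. I then slid the carriage to the work station, pressed clamp, dust extraction and cycle start one at a time, and handed the job in at about 47 s. No verdict was given. Only two blanks were present; the blue look-alikes were left alone.

**Last checks:**
- **Blanks:** both lie flat between their pins with noses to the back.
- **Hatch:** both flaps are shut.
- **Carriage:** it measured about 0.169 m (limit 0.162 m).
- **Buttons:** all three read as up. Each press stopped with the fingertip at about 77.5 mm, near full travel, with 9 to 26 N on the tool.
- **Other things:** bottle, can and caliper look unmoved in the last top view. The cup was hidden by the arm there, but nothing touched it.

**Checks that disagreed:**
- **Bay2 blank:** while I held it, the wrist camera put it centred along the bay, but the final view puts it about 7 mm towards the back. That is within the 15 mm limit, with its nose near the end stop. The bay3 blank is within about 2 mm.
- **First move to the post:** the tool drifted about 30 mm, and the fingers may have lightly touched the front of the hood (about 3 N). I corrected it before gripping the post.

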